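Fit the spring-loaded roller into its support stand

ROBOT

A 7-joint arm with a two-finger parallel gripper is mounted at the origin on the work surface. World frame = base frame: x ahead of the robot, y to its left, z up, the work surface at z = 0. Lengths are in m, angles in rad, forces in N, time in s.
With the tool pointing down it reaches from about 0.4 to 0.85 m from the base axis. Payload 4.4 kg.
Tool frame: the origin (TCP) lies midway between the tips of the shut fingers; the grasp point (between the pads) lies 19 mm behind it; z points along the fingers, y is the line along which they close (so a half turn about z gives the same grasp; the last joint's range is limited). The gripper opens to 94 mm and grips with 3 to 60 N. Pads are 16 mm wide; open, the fingers measure 119 mm over their backs; the gripper's body (75 mm by 177 mm) begins 78 mm behind the grasp point.
Start: joints at [1.206, 0.628, 0.038, 1.517, -0.027, 0.996, -0.02], TCP at [0.191, -0.621, 0.205] pointing down, gripper open.
Joint ranges: [-3.06, 3.06], [-0.37, 2.12], [-1.25, 1.32], [0.18, 2.47], [-1.1, 4.24], [0.23, 1.98], [-2.94, 2.94]. Speed limits (rad/s): [2.57, 2.57, 3.14, 3.14, 3.14, 3.14, 3.14].

INTERFACE

Orientations are given as a rotation vector (axis times angle).
In Python, from station import sensors, optics, ctrl gives the robot as it stands.
- The arm moves only by the tool move_arm, never from a script. Its argument "motion" is a list of rows, each a list of 3 entries, a list of its own where there are three numbers: the turn, a rotation vector about the world's x, y, z in rad, then the shift along the world's x, y, z in mm, then the closure, from 0 (fully open) to 1 (shut). In form: [[[ax, ay, az], [tx, ty, tz], hand], ...]. A call has 1 to 10 rows; each row shifts and turns the commanded pose from where the row before left it; what a row does not reach is not made up. A row lasts 1/12 s, in which the tool goes at most 41.7 mm and 7.16 degrees, less where a joint would pass 70% of its speed; a pose out of reach is approached as far as the arm can. A call is refused whole if a number of a shift passes 41.7 or a number of a turn 0.125, either way. A call with a gripper value outside its range is refused whole. The fingers move at their own pace and stop on an object; the grip force is fixed at half the most. Time passes only in rows, so rows that do not move let the fingers close. It gives the time, the measured TCP pose, the force, the opening and the grip force at its end, in the units of the state.
- sensors.state(): the state, without advancing time (a new reading comes with each control period).
- optics.capture(name): name is "scene" or "top" or "wrist"; returns a dict with "color" (384x512x3 uint8, blue, green, red), "K" (3x3 intrinsics, pixels), "R" (3x3) and "t" (3): a world point X has camera coordinates R X + t; the wrist camera has in their place "T_tool_cam" (4x4, takes a point from camera to tool coordinates, whose origin is the TCP and whose axes are the flange's). Camera axes: x right, y down, z forward; pixel columns grow to the right and rows downward; lengths in m; the calibration is good to about 2 mm. The wrist camera is an equidistant fisheye: a pixel r from the principal point sees the ray r / f radians off the axis. A picture is of the moment at which its call begins: read the wrist's pose just before it. There is no depth.
- ctrl.hand_in(): hands the job in; it is judged then, once.
The state is a dict: "clock": time; "joint_positions": joint angles; "dq": joint speeds; "joint_efforts": joint torques, N m; "ee_pos": TCP position; "ee_rot": TCP orientation; "contact_force": force on the tool from outside, world axes, zero at the start; "wrist_torque": the same for the moment, N m; "grip_width": opening from 0.0 (shut) to 1.0 (fully open); "grasp_force": force on a finger pad.
Only numpy, scipy, OpenCV 4.12 (cv2) and the standard library are available. Lean on these libraries where they do the work, as an engineer would, in place of code of your own. Each camera call takes 0.05 s, during which the arm holds its last target. There are 200 camera calls.

TASK

Take the steel roller out of its black cradle and fit it in the roller stand: push its long sprung pin in against the stand's tall cheek, bring the roller down level between the cheeks while it is compressed, and let the spring carry both end pins fully home in their pockets. Do it gently, without jamming or forcing it against the stand, then let go of the roller; leave the other things on the bench alone.

Things in the scene. Friction and masses are not known exactly. Their poses are not given: they have to be found in the camera images.
- roller_mid (a point): Centre of the loose steel roller: cylinder 30 mm diameter, 120 mm long, black ends, about 0.34 kg, level in the cradle, axis 40 mm up. Its y axis is the roller's axis. At the +y end a sprung 10 mm pin stands out 24 mm when free (tip 84 mm from the centre); at the -y end a fixed 10 mm stub stands out 9 mm (tip 69 mm from the centre). Tips are tapered.
- spring_pin (a joint): How far the sprung pin is pushed in, m: 0 free, 0.021 solid stop (do not bottom it). 4 N to start, 0.4 N more per mm (11.6 N at 19 mm). In the stand: both tips in the grooves need at least 17 mm; sprung pin snapped into its pocket with the stub still only in its groove about 12 to 16 mm; both fully home 7 mm.
- stand: Grey roller stand fixed to the table. Origin on the table, centre of the 90 x 214 mm base; y from cheek to cheek, tall cheek at +y. Cheeks 48 mm wide (x), inner faces at y = +-65 mm, on a yoke clamped at an unknown height: pins lying home have their axis at h = 68 to 86 mm above the table; h is not reported and must be felt or seen. Fully home, the roller's centre is at y = -4 mm.
- cradle: Black cradle fixed to the table, base plate 70 x 120 mm, 10 mm thick; origin on the table under its centre, y along the roller. Two saddles, 14 mm wide, at y = +44 and -44 mm carry the roller, with lips up to 36 mm height; the middle 70 mm of the roller is free to be gripped from above. The roller leaves it straight upward.
- dip_tin: Bystander: round metal tin, 60 mm diameter, 55 mm high; origin under its centre. Leave alone.
- hammer: Bystander: hammer lying flat. Leave alone.
- wrench: Bystander: wrench lying flat. Leave alone.
- square: Bystander: steel angle, legs 110 and 70 mm, 35 mm high, standing on edge. Leave alone.
- tube: Bystander: square steel tube stub 50 x 50 x 80 mm, standing. Leave alone.
- tall_foot (a point): On the table below the tall (+y) cheek's groove back (stand y = +68 mm). The sprung pin goes here. A flat face at y = +68 mm runs up to h + 62 mm: push the pin in against it. Below, from a flared mouth (22 mm at h + 15, 14 mm at h + 9), lips make a groove 14 mm wide, 3 mm deep; at its bottom is a pocket 13 mm wide and high, 5 mm deeper. Both share one flat floor 5 mm below h.
- low_foot (a point): On the table below the low (-y) cheek's groove back (stand y = -68 mm). The stub goes here. This cheek has the same flared mouth, groove, pocket and floor, but its top is only at h + 15 mm, so a roller held level with its axis at least 33 mm over h passes over it. Pin not yet compressed, the roller reaches over this cheek.
Mind the look-alikes: they are no part of the job. Leave any blue or red look-alike of the part that bears roller_mid alone.

How it is judged:
By the outcome, as a careful person would: the job done as asked, in the order asked, and still so for the second after the job is handed in, with the robot touching nothing.
It also fails if it takes over 58 s, if anything falls off the work surface, if the arm or the gripper's body presses on something with over 40 N, if the wrist force passes 120 N, or if a joint passes its speed limit or range.

## Working session

There is one attempt and no reset: what is moved stays moved. The work goes in short steps, Python scripts to look and compute and a tool call to move; the robot and the scene stay as the last step left them, time stands still between calls to the robot, and variables do not carry over. Pictures are saved under pics/ and viewed, at most 10 in all, crops included, and the job is handed in when it is done.

Besides the shell and the picture viewer there is one more tool, called by a JSON object that holds its "method" and its "body". move_arm: Moves the arm, as the interface text tells. Its arguments: {"type":"object","properties":{"motion":{"type":"array","items":{"type":"array"}}},"required":["motion"]}

```bash
mkdir -p pics
python3 - <<'E'
from station import sensors, optics
import cv2, numpy as np
s=sensors.state(); print({k:np.round(v,3).tolist() for k,v in s.items()})
for n in("scene","top"):
    c=optics.capture(n); cv2.imwrite(f"pics/{n}0.png",cv2.resize(c["color"],(800,600),interpolation=cv2.INTER_CUBIC)); cv2.imwrite(f"raw_{n}.png",c["color"])
    np.savez(n+".npz",**{k:c[k] for k in("K","R","t")}); print(n,c["K"].round(1).tolist(),c["R"].round(3).tolist(),np.round(c["t"],3))
E
```

```text
{'clock': 0.0, 'joint_positions': [1.206, 0.629, 0.038, 1.518, -0.027, 0.996, -0.02], 'dq': [-0.0, 0.001, 0.002, 0.001, -0.002, 0.001, 0.001], 'joint_efforts': [-0.001, -54.974, 1.143, -18.664, -0.052, 0.023, 0.0], 'ee_pos': [0.191, -0.621, 0.205], 'ee_rot': [-3.105, -0.467, 0.0], 'contact_force': [0.15, -0.467, -0.063], 'wrist_torque': [-0.012, -0.046, -0.023], 'grasp_force': 0.0, 'grip_width': 1.003}
scene [[448.6, 0.0, 254.7], [0.0, 448.6, 193.1], [0.0, 0.0, 1.0]] [[0.849, 0.529, -0.01], [0.35, -0.575, -0.74], [-0.397, 0.625, -0.673]] [-0.481 -0.143  1.552]
top [[459.7, 0.0, 257.1], [0.0, 459.7, 194.8], [0.0, 0.0, 1.0]] [[-0.067, -0.998, -0.003], [-0.974, 0.066, -0.218], [0.217, -0.012, -0.976]] [0.032 0.58  1.091]
```

View pics/scene0.png

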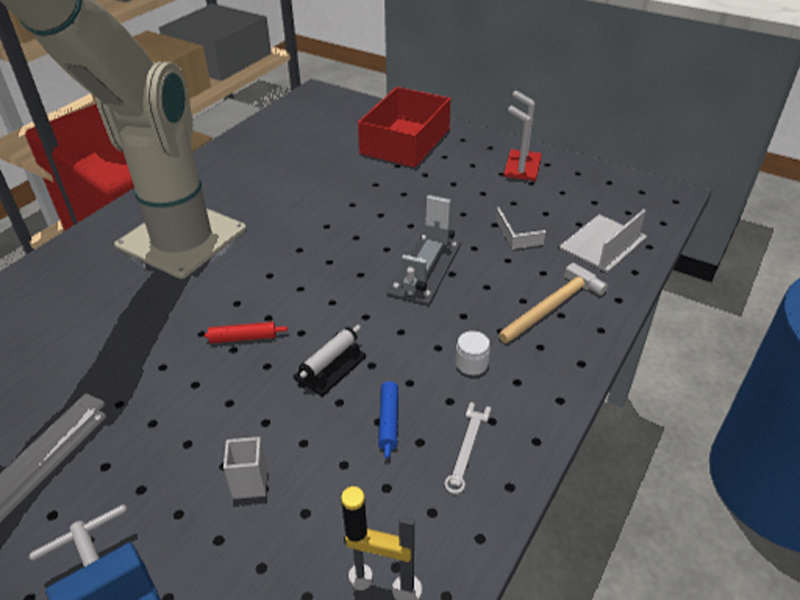

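View pics/top0.png

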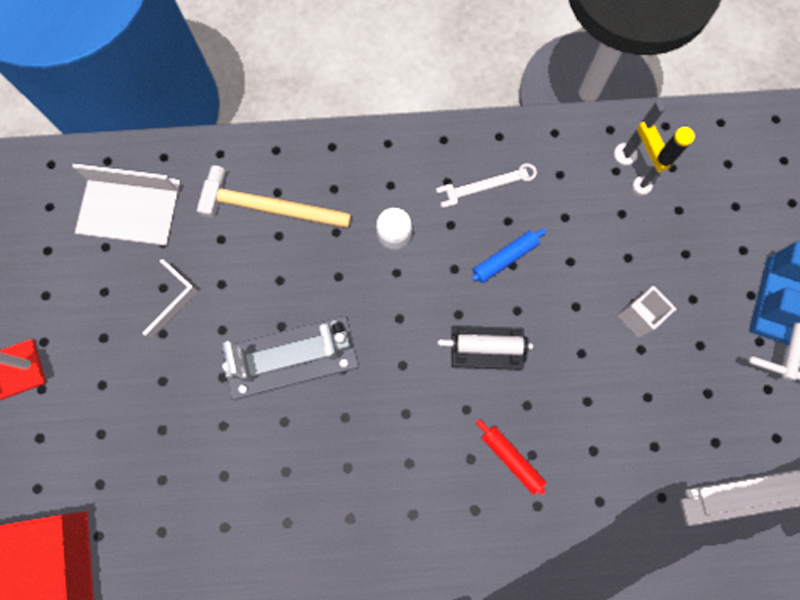

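The top view shows the steel roller in its black cradle at (490,345). Its look-alikes are a blue one at (508,255) and a red one at (512,458). I choose the steel one, with its long pin on the left at (445,343). The stand is at (290,355), with the tall cheek on the left at (235,358). I'll check both in a close crop.

Run:
```python
import cv2, numpy as np
im=cv2.imread("raw_top.png")
a=im[195:260,135:235]; b=im[200:245,275:345]  # rows, cols
A=cv2.resize(a,None,fx=6,fy=6,interpolation=cv2.INTER_CUBIC)[:,:600]; 
A=cv2.resize(a,(500,325),interpolation=cv2.INTER_CUBIC)  #x5
B=cv2.resize(b,(420,270),interpolation=cv2.INTER_CUBIC)  #x6
o=np.zeros((600,520,3),np.uint8); o[:325,:500]=A; o[328:598,:420]=B
cv2.imwrite("pics/crop1.png",o)
```

```text
(no output)
```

View pics/crop1.png

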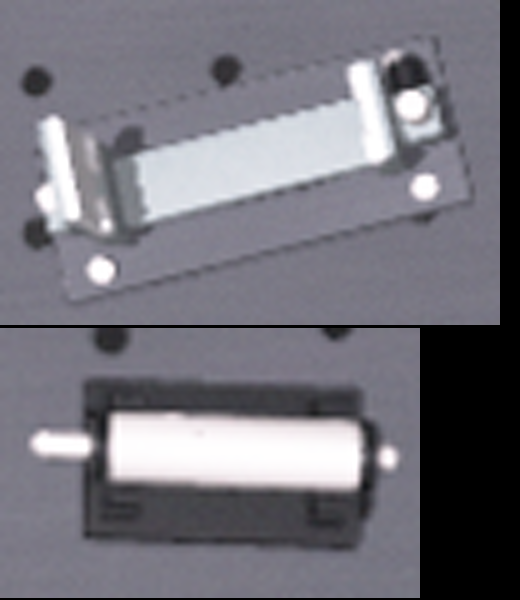

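The crop shows the steel roller with its long sprung pin tip at raw (280,219) and its stub tip at raw (341,222). The stand's base corners are at about raw (222,202), (230,235) and (149,255).

```bash
cat > h.py <<'E'
import numpy as np
def bp(n,u,v,z):
    d=np.load(n+".npz"); C=-d["R"].T@d["t"]; r=d["R"].T@np.linalg.solve(d["K"],[u,v,1.]); return C+r*(z-C[2])/r[2]
def pj(n,X):
    d=np.load(n+".npz"); p=d["K"]@(d["R"]@np.asarray(X,float)+d["t"]); return p[:2]/p[2]
E
python3 - <<'E'
from h import *
a=bp("top",280,219,.04);b=bp("top",341.2,221.7,.04); d=a-b
print("tips",a,b,np.linalg.norm(d),"yaw y-axis",np.arctan2(d[1],d[0]), "mid",b+d/np.linalg.norm(d)*.069)
P=[bp("top",135+x/5,195+y/5,.008) for x,y in((437,37),(473,202),(70,302))]
for p in P:print(p)
print(np.linalg.norm(P[0]-P[1]),np.linalg.norm(P[2]-P[1]))
c=(P[0]+P[2])/2; y=P[2]-P[1]; x=P[0]-P[1]
print("stand c",c,"yaw y",np.arctan2(y[1],y[0]),"x",np.arctan2(x[1],x[0]))
# yoke/cheek outline z=?: cheek top edge tall
E
```

```text
tips [ 0.51926418 -0.0603579   0.04      ] [ 0.50196823 -0.2143969   0.04      ] 0.15500698088950735 yaw y-axis 1.4589817590057277 mid [ 0.50966737 -0.14582779  0.04      ]
[0.57874867 0.08538565 0.008     ]
[0.49044537 0.07117029 0.008     ]
[0.45283523 0.28016272 0.008     ]
0.08944020131940181 0.21234960853039445
stand c [0.51579195 0.18277419 0.008     ] yaw y 1.7488498782155026 x 0.15961388039482932
```

Run:
```python
from h import *
import cv2
c=np.array([.5158,.1828]);th=.172
def W(x,y,z): return [c[0]+x*np.cos(th)-y*np.sin(th),c[1]+x*np.sin(th)+y*np.cos(th),z]
outs=[]
for n,(u0,v0,w,h,k) in(("scene",(240,115,65,80,7)),("top",(135,195,100,65,5))):
    im=cv2.imread(f"raw_{n}.png")[v0:v0+h,u0:u0+w]; im=cv2.resize(im,(w*k,h*k),interpolation=cv2.INTER_CUBIC)
    q=lambda X:tuple(int(t) for t in ((pj(n,X)-[u0-.5,v0-.5])*k).round())
    cs=[(0,0,255),(0,255,0),(255,0,0)]
    for hh,col in zip((.068,.077,.086),cs):
        for y,dz in((.065,.062),(-.065,.015)):
            cv2.line(im,q(W(-.024,y,hh+dz)),q(W(.024,y,hh+dz)),col,1)
    for z in (.0,):
        L=[(-.045,-.107),(.045,-.107),(.045,.107),(-.045,.107)]
        for i in range(4): cv2.line(im,q(W(*L[i],z)),q(W(*L[(i+1)%4],z)),(0,255,255),1)
    outs.append(im); cv2.imwrite(f"pics/ov_{n}.png",im)
```

```text
(no output)
```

View pics/ov_scene.png

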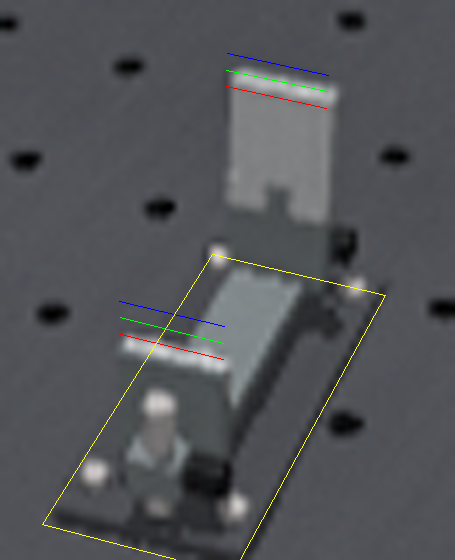

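View pics/ov_top.png

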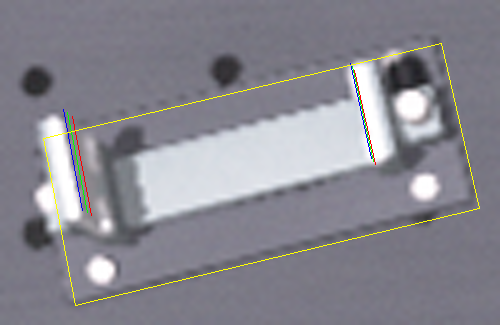

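Overlay: the tall cheek's top edge at (232,82)–(337,102) suggests h is about 71–73 mm, and the stand's yaw is a little over 0.17. I'll refine this with the wrist camera.

{"method": "move_arm", "body": {"motion": [[[0, 0, 0.116], [30, 40, 8], 0], [[0, 0, 0.116], [30, 40, 8], 0], [[0, 0, 0.116], [30, 40, 8], 0], [[0, 0, 0.116], [30, 40, 8], 0], [[0, 0, 0.116], [30, 40, 8], 0], [[0, 0, 0.116], [30, 40, 8], 0], [[0, 0, 0.116], [30, 40, 8], 0], [[0, 0, 0.116], [30, 40, 8], 0], [[0, 0, 0.116], [30, 40, 8], 0], [[0, 0, 0.116], [30, 40, 8], 0]]}}

```text
clock: 0.93
ee_pos: [0.4388, -0.2903, 0.2715]
ee_rot: [-2.336, -2.1, 0.001]
contact_force: [0.7, -0.6, -0.7]
grip_width: 0.998
grasp_force: 0.0
```

{"method": "move_arm", "body": {"motion": [[[0, 0, 0], [3, 40, 0], 0], [[0, 0, 0], [3, 40, 0], 0], [[0, 0, 0], [3, 40, 0], 0], [[0, 0, 0], [0, 0, 0], 0], [[0, 0, 0], [0, 0, 0], 0]]}}

```text
clock: 1.35
ee_pos: [0.4474, -0.1698, 0.2714]
ee_rot: [-2.337, -2.1, -0.0]
contact_force: [-0.3, -1.4, 0.4]
grip_width: 1.0
grasp_force: 0.0
```

Run:
```python
from station import sensors, optics
import cv2, numpy as np
s=sensors.state(); c=optics.capture("wrist"); print(s["clock"],s["ee_pos"],s["ee_rot"],s["joint_positions"])
print(c["K"].tolist(),c["T_tool_cam"].round(4).tolist())
np.savez("w1.npz",K=c["K"],T=c["T_tool_cam"],p=s["ee_pos"],r=s["ee_rot"]); cv2.imwrite("raw_w1.png",c["color"])
cv2.imwrite("pics/w1.png",cv2.resize(c["color"],(800,600),interpolation=cv2.INTER_CUBIC))
```

```text
1.35 [ 0.44741303 -0.16976583  0.27143909] [-2.33660034e+00 -2.09970992e+00 -1.06638850e-04] [ 0.58001269  0.32021471 -0.36569047  1.88164038  0.13724566  0.96416178
  0.04612252]
[[297.3186396354542, 0.0, 253.7385830171096], [0.0, 297.3186396354542, 192.70388365705247], [0.0, 0.0, 1.0]] [[-0.0006, -0.9693, -0.2457, 0.0727], [1.0, -0.0004, -0.0007, -0.0003], [0.0006, -0.2457, 0.9693, -0.179], [0.0, 0.0, 0.0, 1.0]]
```

View pics/w1.png

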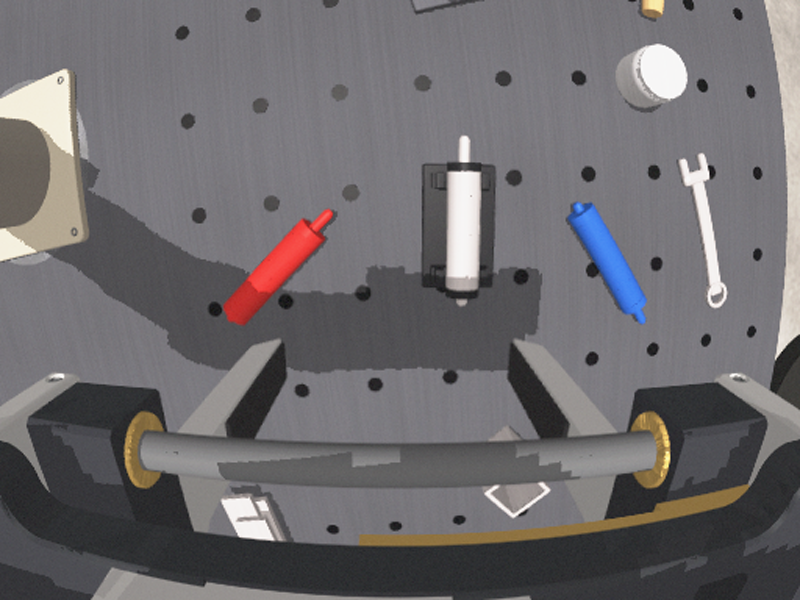

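The wrist view shows the steel roller in its black cradle, with the pin tip at (463,137) and the stub tip at (461,304). The red one (280,267) and the blue one (607,262) are the look-alikes.

```bash
cat >> h.py <<'E'
from scipy.spatial.transform import Rotation as Ro
def wr(n,u,v,z):
    d=np.load(n+".npz"); R=Ro.from_rotvec(d["r"]).as_matrix(); K=d["K"]
    m=np.array([(u-K[0,2])/K[0,0],(v-K[1,2])/K[1,1]]); a=np.hypot(*m)
    ray=np.r_[m/a*np.sin(a),np.cos(a)]; T=d["T"]
    C=d["p"]+R@T[:3,3]; r=R@T[:3,:3]@ray; return C+r*(z-C[2])/r[2]
def wp(n,X):
    d=np.load(n+".npz"); R=Ro.from_rotvec(d["r"]).as_matrix(); K=d["K"];T=d["T"]
    q=T[:3,:3].T@(R.T@(np.asarray(X)-d["p"])-T[:3,3]); a=np.arctan2(np.hypot(q[0],q[1]),q[2])
    return K[:2,2]+K[0,0]*a*q[:2]/np.hypot(q[0],q[1])
E
python3 - <<'E'
from h import *
f=lambda x:(x+.5)/1.5625-.5
a=wr("w1",f(463.5),f(136),.04); b=wr("w1",f(461),f(305),.04); d=a-b
m=b+d/np.linalg.norm(d)*.069
print(a,b,np.linalg.norm(d),np.arctan2(d[1],d[0]),m)
s=np.load("w1.npz"); R=Ro.from_rotvec(s["r"]).as_matrix(); print("toolx yaw",np.arctan2(R[1,0],R[0,0]),"z",R[:,2])
e=[wr("w1",f(x),f(y),.045) for x,y in((463.5,167),(462,295))]; print("body ends mid",(e[0]+e[1])/2,np.linalg.norm(e[0]-e[1]))
E
```

```text
[ 0.51761696 -0.05854115  0.04      ] [ 0.50183476 -0.21057153  0.04      ] 0.15284735837843894 1.4673573530931887 [ 0.50895933 -0.14194034  0.04      ]
toolx yaw 1.4641015057033993 z [-6.88043472e-05  1.78141730e-04 -9.99999982e-01]
body ends mid [ 0.50845194 -0.14312504  0.045     ] 0.11425535039430579
```

{"method": "move_arm", "body": {"motion": [[[0, 0, 0], [30, 14, -30], 0], [[0, 0, 0], [31.5, 13, -30], 0], [[0, 0, 0], [0, 0, -30], 0], [[0, 0, 0], [0, 0, -30], 0], [[0, 0, 0], [0, 0, -30], 0], [[0, 0, 0], [0, 0, -20], 0], [[0, 0, 0], [0, 0, 0], 0], [[0, 0, 0], [0, 0, 0], 0]]}}

```text
clock: 2.07
ee_pos: [0.5032, -0.1486, 0.1049]
ee_rot: [-2.344, -2.09, 0.003]
contact_force: [0.8, 0.6, 0.5]
grip_width: 1.002
grasp_force: 0.0
```

```bash
cat > snap.py <<'E'
import sys
from station import sensors, optics
import cv2, numpy as np
n=sys.argv[1]
s=sensors.state(); c=optics.capture("wrist"); print(s["clock"],s["ee_pos"],s["ee_rot"],s["contact_force"],s["joint_positions"].round(2) if hasattr(s["joint_positions"],"round") else s["joint_positions"])
np.savez(n+".npz",K=c["K"],T=c["T_tool_cam"],p=s["ee_pos"],r=s["ee_rot"]); cv2.imwrite(f"raw_{n}.png",c["color"])
cv2.imwrite(f"pics/{n}.png",cv2.resize(c["color"],(800,600),interpolation=cv2.INTER_CUBIC))
E
python3 snap.py w2
```

```text
2.0667 [ 0.50323569 -0.14864288  0.10488375] [-2.34353923 -2.08961928  0.00306735] [0.78362933 0.64172698 0.53568966] [ 0.43  0.61 -0.29  1.95  0.28  0.62 -0.16]
```

{"method": "move_arm", "body": {"motion": [[[0, 0, 0.008], [6, 6, -24], 0], [[0, 0, 0], [0, 0, -20], 0], [[0, 0, 0], [0, 0, -20], 0], [[0, 0, 0], [0, 0, -10], 0], [[0, 0, 0], [0, 0, -10], 0], [[0, 0, 0], [0, 0, 0], 0], [[0, 0, 0], [0, 0, 0], 0]]}}

```text
clock: 2.7
ee_pos: [0.5107, -0.1414, 0.0225]
ee_rot: [2.334, 2.102, 0.001]
contact_force: [-0.4, 0.3, 0.2]
grip_width: 1.003
grasp_force: 0.0
```

{"method": "move_arm", "body": {"motion": [[[0, 0, 0], [-1.5, -1, -1.5], 0], [[0, 0, 0], [0, 0, 0], 0.4], [[0, 0, 0], [0, 0, 0], 0.7], [[0, 0, 0], [0, 0, 0], 1], [[0, 0, 0], [0, 0, 0], 1], [[0, 0, 0], [0, 0, 0], 1], [[0, 0, 0], [0, 0, 0], 1], [[0, 0, 0], [0, 0, 0], 1]]}}

```text
clock: 3.37
ee_pos: [0.5086, -0.1421, 0.0203]
ee_rot: [-2.334, -2.103, -0.0]
contact_force: [-1.6, 0.2, 0.8]
grip_width: 0.539
grasp_force: 0.0
```

{"method": "move_arm", "body": {"motion": [[[0, 0, 0], [0, 0, 0], 1], [[0, 0, 0], [0, 0, 0], 1], [[0, 0, 0], [0, 0, 0], 1], [[0, 0, 0], [0, 0, 0], 1], [[0, 0, 0], [0, 0, 0], 1]]}}

```text
clock: 3.78
ee_pos: [0.509, -0.142, 0.0203]
ee_rot: [2.334, 2.103, 0.001]
contact_force: [1.3, -0.3, -0.9]
grip_width: 0.313
grasp_force: 30.0
```

{"method": "move_arm", "body": {"motion": [[[0, 0, 0], [0, 0, 8], 1], [[0, 0, 0], [0, 0, 15], 1], [[0, 0, 0], [0, 0, 25], 1], [[0, 0, 0], [0, 0, 30], 1], [[0, 0, 0], [0, 0, 30], 1], [[0, 0, 0.05], [3, 20, 30], 1], [[0, 0, 0.05], [3, 30, 30], 1], [[0, 0, 0.05], [3, 30, 10], 1], [[0, 0, 0.05], [3, 30, 0], 1], [[0, 0, 0.05], [3, 30, 0], 1]]}}

```text
clock: 4.62
ee_pos: [0.5233, -0.0017, 0.199]
ee_rot: [2.051, 2.378, 0.001]
contact_force: [0.2, -0.5, -3.8]
grip_width: 0.311
grasp_force: 30.0
```

{"method": "move_arm", "body": {"motion": [[[0, 0, 0.035], [3, 20, 0], 1], [[0, 0, 0], [0, 10, 0], 1], [[0, 0, 0], [0, 0, 0], 1], [[0, 0, 0], [0, 0, 0], 1], [[0, 0, 0], [0, 0, 0], 1]]}}

```text
clock: 5.03
ee_pos: [0.526, 0.0249, 0.1973]
ee_rot: [2.015, 2.41, -0.003]
contact_force: [0.7, 0.0, -3.4]
grip_width: 0.313
grasp_force: 30.0
```

```bash
python3 snap.py w3
```

```text
5.0333 [0.52599896 0.02493531 0.19734215] [ 2.01523156  2.4099453  -0.00346466] [ 0.7352314   0.02430704 -3.44806577] [ 0.2   0.49 -0.43  1.86  0.27  0.85 -0.19]
```

View pics/w3.png

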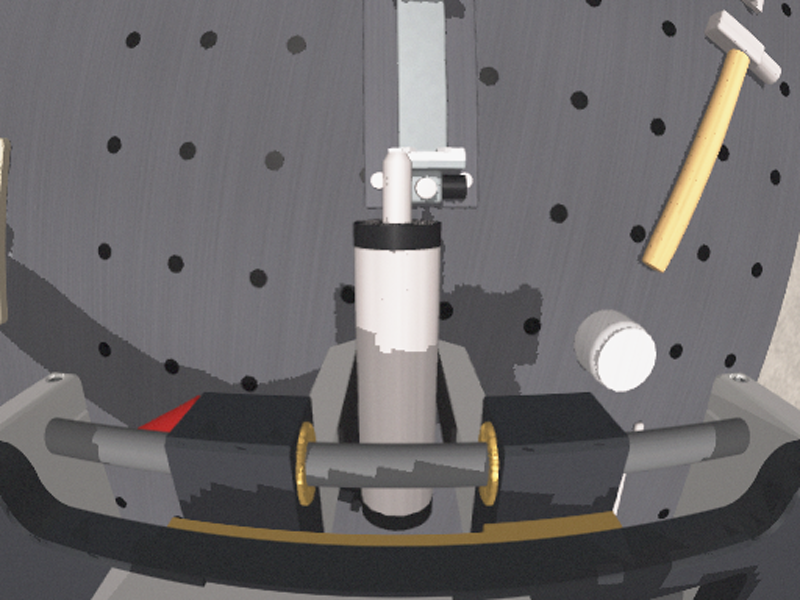

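The wrist view shows the roller held level in the grip, with its long pin tip at (397,152). The near edge of the stand's base runs from (364,205) to (477,208). I'll go further forward to see the tall cheek.

{"method": "move_arm", "body": {"motion": [[[0, 0, 0], [0, 25, 0], 1], [[0, 0, 0], [-2, 25, 0], 1], [[0, 0, 0], [-2, 20, 0], 1], [[0, 0, 0], [0, 10, 0], 1], [[0, 0, 0], [0, 0, 0], 1], [[0, 0, 0], [0, 0, 0], 1]]}}

```text
clock: 5.58
ee_pos: [0.5227, 0.1057, 0.1975]
ee_rot: [2.012, 2.412, -0.002]
contact_force: [0.5, -0.4, -2.7]
grip_width: 0.312
grasp_force: 30.0
```

```bash
python3 snap.py w4
```

```text
5.5833 [0.52268021 0.10572008 0.19751798] [ 2.01226260e+00  2.41166938e+00 -2.10465262e-03] [ 0.51193052 -0.37879529 -2.69568688] [ 0.04  0.5  -0.43  1.84  0.27  0.86 -0.34]
```

View pics/w4.png

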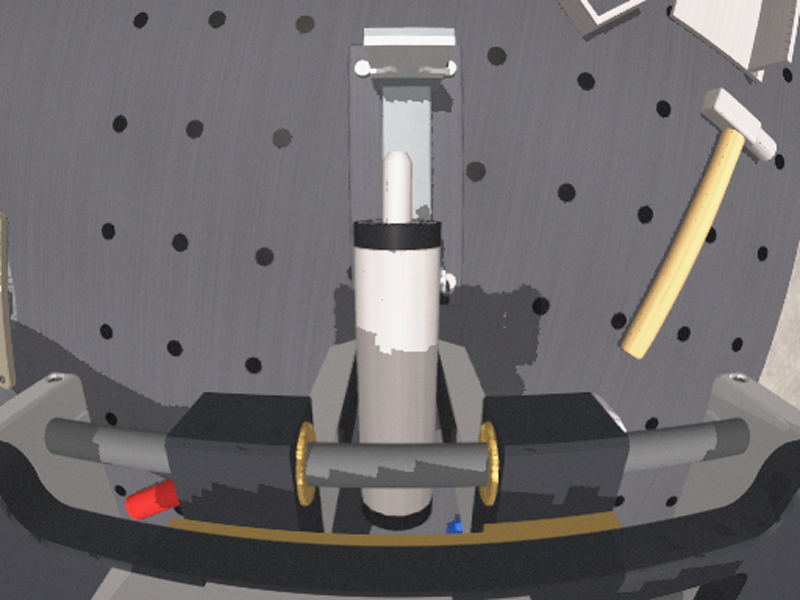

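The wrist view shows the tall cheek's inner top edge from (364,46) to (455,46), with the roller lined up along the stand's axis. I'll fit the stand pose and h to all the views.

Run:
```python
from h import *
from scipy.optimize import least_squares
f=lambda x:(np.array(x,float)+.5)/1.5625-.5
ct=lambda p:np.array(p)/5.+[135-.5,195-.5]; cs=lambda p:np.array(p)/7.+[240-.5,115-.5]
O=[("w4","TL",f((364,46)),1),("w4","TR",f((455,46)),1),("w3","LR",f((466,149)),1),("w3","BL",f((363,206)),1.5),("w3","BR",f((477,208)),1.5),
("top","TR",ct((62,119)),1),("top","TL",ct((81,226)),1.),("top","LR",ct((348,64)),1),("top","LL",ct((368,162)),1),("top","BR",ct((438,37)),1),("top","BL",ct((474,202)),1),
("scene","TL",cs((231,82)),1),("scene","TR",cs((337,102)),1),("scene","LL",cs((129,336)),1),("scene","LR",cs((232,357)),1)]
def pts(p):
    cx,cy,th,h,tb=p; L={"T":(.065,h+.062),"L":(-.065,h+.015),"B":(-.107,tb)}
    def g(k):
        y,z=L[k[0]]; x=(.045 if k[0]=="B" else .024)*(1 if k[1]=="R" else -1)
        return [cx+x*np.cos(th)-y*np.sin(th),cy+x*np.sin(th)+y*np.cos(th),z]
    return g
def res(p,O=O):
    g=pts(p); r=[]
    for n,k,o,s in O:
        e=((wp if n[0]=="w" else pj)(n,g(k))-o)/s; r+=list(e)
    return np.r_[r,(p[4]-.008)/.004]
x0=[.515,.184,.178,.075,.008]
for nm,S in (("all",O),("wrist",[o for o in O if o[0][0]=="w"]),("top+sc",[o for o in O if o[0][0]!="w"])):
    s=least_squares(res,x0,args=(S,),x_scale=[.01,.01,.1,.01,.01],loss="soft_l1"); C=np.linalg.inv(s.jac.T@s.jac)
    print(nm,s.x.round(4),np.sqrt(np.diag(C)).round(4)); print(s.fun[:-1].reshape(-1,2).round(1).tolist())
r=[wr("w4",*f(q),.2165) for q in ((398,152),(398,222))]; print("pin tip,shoulder",r)
R=Ro.from_rotvec(np.load("w4.npz")["r"]).as_matrix(); print("toolx yaw-90",np.arctan2(R[1,0],R[0,0])-np.pi/2,R[:,2])
```

```text
all [0.5153 0.1881 0.1869 0.0685 0.0077] [0.0005 0.0009 0.0063 0.0022 0.0037]
[[0.2, 2.3], [0.2, 2.4], [-0.2, -1.1], [0.7, 0.9], [0.4, -0.1], [-0.4, 0.1], [-0.1, -1.5], [-1.1, 1.1], [-0.7, 0.3], [-2.0, 0.4], [-1.0, 0.4], [-0.4, -0.4], [-1.2, -0.2], [-0.3, -1.3], [-0.2, -0.8]]
wrist [0.5147 0.1882 0.1824 0.0743 0.008 ] [0.0005 0.0011 0.007  0.0038 0.0037]
[[-0.5, 0.1], [0.8, 0.5], [-0.2, -1.6], [0.2, 0.7], [-0.1, -0.0]]
top+sc [0.5164 0.1865 0.1874 0.0676 0.0074] [0.0012 0.0012 0.014  0.0023 0.0039]
[[0.4, -0.4], [0.7, -2.0], [-0.4, 0.7], [0.0, -0.2], [-1.4, -0.0], [-0.4, -0.1], [-0.3, 0.2], [-1.1, 0.4], [-0.3, -0.7], [-0.1, -0.2]]
pin tip,shoulder [array([0.50812212, 0.18893144, 0.2165    ]), array([0.51243749, 0.16517868, 0.2165    ])]
toolx yaw-90 0.18007861353888077 [-3.39168996e-04 -1.46239190e-03 -9.99998873e-01]
```

{"method": "move_arm", "body": {"motion": [[[0, 0, 0.003], [-1.6, 20, 0], 1], [[0, 0, 0], [-1, 20, -10], 1], [[0, 0, 0], [-1, 16.3, -20], 1], [[0, 0, 0], [0, 0, -25], 1], [[0, 0, 0], [0, 0, -25], 1], [[0, 0, 0], [0, 0, -14], 1], [[0, 0, 0], [0, 0, -8], 1], [[0, 0, 0], [0, 0, 0], 1], [[0, 0, 0], [0, 0, 0], 1], [[0, 0, 0], [0, 0, 0], 1]]}}

```text
clock: 6.47
ee_pos: [0.5201, 0.1633, 0.0967]
ee_rot: [2.009, 2.414, 0.003]
contact_force: [-0.5, 0.3, -2.6]
grip_width: 0.307
grasp_force: 30.0
```

```bash
cat > s.py <<'E'
from station import sensors
import numpy as np
from scipy.spatial.transform import Rotation as Ro
s=sensors.state(); p=np.array(s["ee_pos"]); th=.184; ex=np.array([np.cos(th),np.sin(th)]); ey=np.array([-ex[1],ex[0]])
d=p[:2]-[.5150,.1882]; F=np.array(s["contact_force"]); R=Ro.from_rotvec(s["ee_rot"]).as_matrix()
print("t",round(s["clock"],2),"xs,ys,axis z mm",(1e3*np.r_[d@ex,d@ey,p[2]+.0197]).round(1),"F",np.r_[F[:2]@ex,F[:2]@ey,F[2]].round(1),"yaw",(np.arctan2(R[1,0],R[0,0])-np.pi/2).round(4),"tilt",R[:2,2].round(4),"M",np.round(s["wrist_torque"],2),"w",s["grip_width"])
E
python3 s.py
```

```text
t 6.47 xs,ys,axis z mm [  0.4 -25.4 116.4] F [-0.4  0.4 -2.6] yaw 0.1829 tilt [0.002  0.0005] M [-0.05 -0.07 -0.04] w 0.30703786962257756
```

{"method": "move_arm", "body": {"motion": [[[0, 0, 0], [-0.55, 2.95, 0], 1], [[0, 0, 0], [-0.55, 2.95, 0], 1], [[0, 0, 0], [-0.37, 1.97, 0], 1], [[0, 0, 0], [0, 0, 0], 1], [[0, 0, 0], [0, 0, 0], 1], [[0, 0, 0], [0, 0, 0], 1]]}}

```text
clock: 6.97
ee_pos: [0.5174, 0.1717, 0.0958]
ee_rot: [-2.008, -2.416, -0.0]
contact_force: [0.7, 0.1, -3.3]
grip_width: 0.312
grasp_force: 30.0
```

```bash
python3 s.py
```

```text
t 6.97 xs,ys,axis z mm [ -0.6 -16.6 115.5] F [ 0.7  0.  -3.3] yaw 0.1843 tilt [0.0001 0.0003] M [-0.02 -0.05 -0.04] w 0.31177589319080634
```

{"method": "move_arm", "body": {"motion": [[[0, 0, 0], [-0.2, 1.0, 0], 1], [[0, 0, 0], [-0.2, 1.0, 0], 1], [[0, 0, 0], [-0.2, 1.0, 0], 1], [[0, 0, 0], [-0.2, 1.0, 0], 1], [[0, 0, 0], [0, 0, 0], 1], [[0, 0, 0], [0, 0, 0], 1]]}}

```text
clock: 7.47
ee_pos: [0.5168, 0.1746, 0.0956]
ee_rot: [2.008, 2.415, -0.001]
contact_force: [1.4, -5.1, -2.6]
grip_width: 0.308
grasp_force: 30.0
```

```bash
python3 s.py
```

```text
t 7.47 xs,ys,axis z mm [ -0.7 -13.7 115.3] F [ 0.4 -5.2 -2.6] yaw 0.1833 tilt [-0.0001 -0.0011] M [-1.13 -0.38 -0.03] w 0.30753445459649265
```

{"method": "move_arm", "body": {"motion": [[[0, 0, 0], [-0.37, 1.97, 0], 1], [[0, 0, 0], [-0.37, 1.97, 0], 1], [[0, 0, 0], [-0.37, 1.97, 0], 1], [[0, 0, 0], [-0.37, 1.97, 0], 1], [[0, 0, 0], [-0.37, 1.97, 0], 1], [[0, 0, 0], [-0.37, 1.97, 0], 1], [[0, 0, 0], [0, 0, 0], 1], [[0, 0, 0], [0, 0, 0], 1], [[0, 0, 0], [0, 0, 0], 1]]}}

```text
clock: 8.22
ee_pos: [0.5149, 0.1842, 0.0954]
ee_rot: [2.009, 2.412, -0.005]
contact_force: [2.5, -8.3, -3.4]
grip_width: 0.313
grasp_force: 30.0
```

```bash
python3 s.py; python3 s.py
```

```text
t 8.22 xs,ys,axis z mm [ -0.9  -4.  115.1] F [ 0.9 -8.6 -3.4] yaw 0.182 tilt [-0.0004 -0.004 ] M [-1.97 -0.69 -0.07] w 0.31304258554120334
t 8.22 xs,ys,axis z mm [ -0.9  -4.  115.1] F [ 0.9 -8.6 -3.4] yaw 0.182 tilt [-0.0004 -0.004 ] M [-1.97 -0.69 -0.07] w 0.31304258554120334
```

{"method": "move_arm", "body": {"motion": [[[0, 0, 0], [-0.28, 1.47, 0], 1], [[0, 0, 0], [-0.28, 1.47, 0], 1], [[0, 0, 0], [-0.28, 1.47, 0], 1], [[0, 0, 0], [-0.28, 1.47, 0], 1], [[0, 0, 0], [-0.18, 0.98, 0], 1], [[0, 0, 0], [0, 0, 0], 1], [[0, 0, 0], [0, 0, 0], 1], [[0, 0, 0], [0, 0, 0], 1]]}}

```text
clock: 8.88
ee_pos: [0.5137, 0.1896, 0.0954]
ee_rot: [2.009, 2.411, -0.008]
contact_force: [2.9, -10.9, -2.6]
grip_width: 0.312
grasp_force: 30.0
```

```bash
python3 s.py
```

```text
t 8.88 xs,ys,axis z mm [ -1.    1.6 115.1] F [  0.9 -11.3  -2.6] yaw 0.1812 tilt [-0.0006 -0.0059] M [-2.43 -0.8  -0.06] w 0.31164556039648045
```

{"method": "move_arm", "body": {"motion": [[[0.006, 0, 0.003], [0.8, 1.2, -1], 1], [[0, 0, 0], [0, 0, -3], 1], [[0, 0, 0], [0, 0, -3], 1], [[0, 0, 0], [0, 0, -3], 1], [[0, 0, 0], [0, 0, -3], 1], [[0, 0, 0], [0, 0, -3], 1], [[0, 0, 0], [0, 0, -2], 1], [[0, 0, 0], [0, 0, 0], 1], [[0, 0, 0], [0, 0, 0], 1]]}}

```text
clock: 9.63
ee_pos: [0.5138, 0.1924, 0.0771]
ee_rot: [-2.005, -2.415, -0.001]
contact_force: [1.9, -7.8, -4.3]
grip_width: 0.31
grasp_force: 30.0
```

```bash
python3 s.py
```

```text
t 9.63 xs,ys,axis z mm [-0.4  4.4 96.8] F [ 0.4 -8.  -4.3] yaw 0.1852 tilt [-0.0015  0.0021] M [-1.67 -0.45  0.05] w 0.31027547083273804
```

The force dropped more than the position explains. I'll measure the roller's place in the hand from the wrist image.

```bash
python3 snap.py w5
python3 - <<'E'
import cv2
for n in("w4","w5"):
    g=cv2.cvtColor(cv2.imread(f"raw_{n}.png"),cv2.COLOR_BGR2GRAY); print(n,"col235",g[90:165:1,240].tolist()); print(g[128,220:290].tolist())
a=cv2.imread("raw_w4.png")[60:240,170:340];b=cv2.imread("raw_w5.png")[60:240,170:340]
cv2.imwrite("pics/cmp.png",cv2.resize(cv2.hconcat([a,b]),(800,424),interpolation=cv2.INTER_CUBIC))
E
```

```text
9.6333 [0.51376956 0.19243315 0.07713754] [-2.00492366e+00 -2.41538770e+00 -1.06135799e-03] [ 1.86414385 -7.83940406 -4.32616779] [-0.18  0.69 -0.35  1.91  0.38  0.61 -0.58]
w4 col235 [127, 127, 125, 125, 126, 125, 125, 125, 127, 125, 124, 124, 126, 122, 125, 123, 125, 124, 126, 122, 125, 125, 123, 122, 124, 122, 125, 123, 123, 122, 123, 123, 122, 123, 123, 121, 124, 118, 121, 123, 123, 125, 121, 121, 122, 124, 125, 126, 123, 119, 104, 113, 104, 64, 45, 50, 51, 49, 39, 51, 49, 50, 45, 47, 50, 51, 54, 49, 51, 80, 206, 231, 232, 231, 231]
[117, 112, 114, 114, 111, 122, 125, 121, 124, 121, 124, 126, 127, 122, 123, 124, 122, 122, 124, 124, 121, 123, 123, 123, 124, 173, 205, 219, 227, 235, 241, 244, 245, 246, 245, 243, 240, 237, 233, 224, 215, 199, 171, 165, 206, 211, 207, 207, 207, 206, 203, 204, 201, 201, 200, 157, 84, 110, 124, 123, 124, 126, 117, 120, 121, 124, 122, 122, 118, 122]
w5 col235 [218, 219, 219, 217, 216, 217, 217, 218, 217, 216, 216, 217, 215, 217, 216, 216, 214, 213, 212, 209, 209, 211, 209, 208, 199, 155, 154, 218, 217, 216, 216, 217, 217, 217, 216, 217, 217, 216, 237, 247, 247, 247, 247, 247, 247, 247, 247, 247, 247, 247, 236, 124, 125, 124, 125, 125, 124, 123, 127, 125, 110, 74, 60, 82, 98, 124, 108, 102, 134, 146, 142, 122, 113, 108, 113]
[231, 231, 232, 233, 234, 234, 234, 233, 235, 235, 236, 237, 238, 237, 238, 236, 237, 236, 236, 237, 237, 238, 239, 239, 239, 239, 238, 237, 237, 238, 238, 237, 237, 238, 238, 238, 238, 238, 238, 239, 239, 239, 238, 238, 237, 238, 238, 238, 238, 237, 236, 237, 235, 235, 235, 234, 234, 234, 234, 233, 232, 232, 231, 230, 228, 228, 232, 236, 235, 234]
```

View pics/cmp.png

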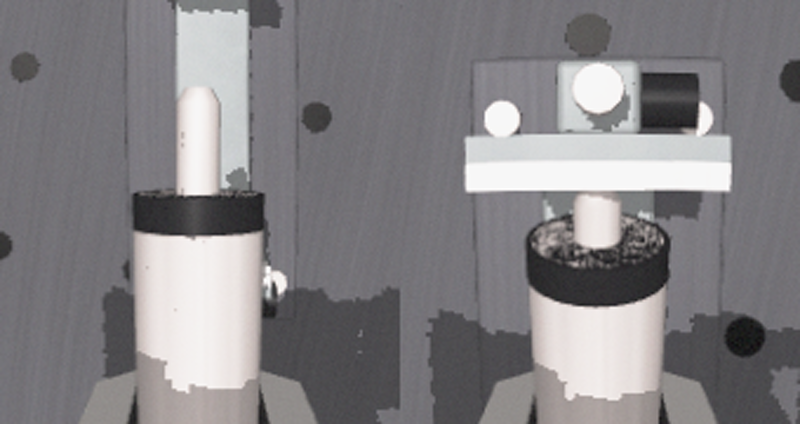

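The comparison shows the roller has pivoted nose-up in the pads: its end face is now visible at right-panel (598,240). Pin friction on the face while descending caused it. I'll quantify the pitch from the image.

```bash
cat > pitch.py <<'E'
# pitch (deg, + nose up) & axial slide s (m) of roller in hand from end-cap rim rows; TCP+19.7mm pivot
from h import *
from scipy.optimize import least_squares
def model(n,a,s):
    d=np.load(n+".npz"); R=Ro.from_rotvec(d["r"]).as_matrix(); a=np.radians(a)
    u=np.array([np.cos(a),0,-np.sin(a)]); m=np.array([-np.sin(a),0,-np.cos(a)]); o=np.array([0,0,-.0197])
    W=lambda y,z:wp(n,d["p"]+R@(o+u*(y+s)+m*z))
    return W(.060,.015),W(.060,-.015),W(.0465,.015)  # top rim, bottom rim, band end
def fit(n,vt,vb):
    r=least_squares(lambda p:[model(n,p[0],p[1]/1e3)[0][1]-vt,model(n,p[0],p[1]/1e3)[1][1]-vb],[5,0]); return r.x
E
python3 - <<'E'
from pitch import *
f=lambda r:60+r/2.353
print("w5 pitch,slide",fit("w5",f(268),f(213)))
print("w4 top rim model",[q.round(1) for q in model("w4",0,0)],"observed top rim",f(193),"band end",f(235))
for a in(0,10,15,20):print(a,[q.round(1) for q in model("w5",a,0)])
print("obs top,bottom,band", f(268),f(213),f(303))
E
```

```text
w5 pitch,slide [14.40802631 -6.48357939]
w4 top rim model [array([253.4, 145. ]), array([253.5, 140.5]), array([253.5, 172.3])] observed top rim 142.02294942626435 band end 159.8725031874203
0 [array([253.4, 145. ]), array([253.5, 140.5]), array([253.4, 172.3])]
10 [array([253.4, 154.7]), array([253.5, 138.9]), array([253.4, 182.2])]
15 [array([253.4, 161.4]), array([253.5, 139.3]), array([253.4, 188.5])]
20 [array([253.4, 169.5]), array([253.5, 140.6]), array([253.4, 195.6])]
obs top,bottom,band 173.8971525711857 150.5227369315767 188.77178070548234
```

{"method": "move_arm", "body": {"motion": [[[0, 0, 0], [0, 0, 3], 1], [[0, 0, 0], [0, 0, 3], 1], [[0, 0, 0], [0, 0, 3], 1], [[0, 0, 0], [0, 0, 3], 1], [[0, 0, 0], [0, 0, 3], 1], [[0, 0, 0], [0, 0, 3], 1], [[0, 0, 0], [0, 0, 0], 1], [[0, 0, 0], [0, 0, 0], 1]]}}

```text
clock: 10.35
ee_pos: [0.513, 0.1919, 0.0947]
ee_rot: [-2.004, -2.415, 0.002]
contact_force: [1.8, -8.8, -5.8]
grip_width: 0.314
grasp_force: 30.0
```

```bash
cat > prof.py <<'E'
import sys,cv2,numpy as np
# transitions along the roller axis column (median of cols 243..264), rows 90..230, and off-axis col (no pin)
for n in sys.argv[1:]:
    g=cv2.cvtColor(cv2.imread(f"raw_{n}.png"),cv2.COLOR_BGR2GRAY).astype(float)
    for lo,hi in((236,242),(249,258)):
        m=np.median(g[:,lo:hi],1); print(n,lo,[(r,int(m[r+2]-m[r-1])) for r in range(92,205) if abs(m[r+2]-m[r-1])>35])
E
python3 s.py; python3 snap.py w6; python3 prof.py w4 w5 w6
```

```text
t 10.35 xs,ys,axis z mm [ -1.3   4.  114.4] F [ 0.1 -9.  -5.8] yaw 0.1856 tilt [-0.0029  0.001 ] M [-2.02 -0.47  0.03] w 0.3137069931525491
10.35 [0.51300197 0.19187419 0.09473675] [-2.00414712e+00 -2.41549503e+00  1.68467996e-03] [ 1.76731183 -8.78643106 -5.81427122] [-0.17  0.66 -0.36  1.9   0.36  0.65 -0.57]
w4 236 [(142, -56), (143, -38), (157, 41), (158, 158), (159, 181), (160, 141)]
w4 249 [(141, -176), (142, -174), (143, -152), (158, 107), (159, 160), (160, 167), (161, 63)]
w5 236 [(113, -44), (114, -42), (116, 67), (117, 67), (139, -121), (140, -122), (141, -111), (150, -57), (151, -41), (152, 41), (153, 97), (154, 61), (156, -38), (164, -38), (186, 54), (187, 166), (188, 177), (189, 124)]
w5 249 [(106, -116), (107, -125), (108, -87), (113, 56), (114, 38), (115, 91), (117, 51), (139, -81), (140, -77), (142, 71), (143, 66), (163, -82), (164, -174), (165, -170), (166, -89), (188, 132), (189, 183), (190, 186), (191, 54)]
w6 236 [(115, 80), (116, 81), (117, 43), (135, -54), (136, -121), (137, -120), (138, -68), (146, 53), (147, 89), (148, 50), (149, -42), (150, -87), (151, -57), (155, -62), (156, -76), (158, 96), (159, 62), (161, -41), (163, 47), (164, 47), (165, 37), (166, -36), (167, -116), (168, -126), (169, -79), (183, 50), (184, 166), (185, 180), (186, 131)]
w6 249 [(106, -88), (107, -126), (108, -111), (112, 48), (116, 40), (135, -37), (136, -45), (161, -52), (162, -86), (163, -62), (168, -106), (169, -124), (170, -68), (185, 140), (186, 184), (187, 188), (188, 47)]
```

Lifting barely changed the pitch, because the pin slides upward instead of turning. I'll take the roller back to the cradle, let the saddles level it, and regrip. Then I'll descend with a slight nose-down tilt so the contact force passes through the grip.

{"method": "move_arm", "body": {"motion": [[[0, 0, 0], [0.7, -4, 3], 1], [[0, 0, 0], [0.7, -4, 4], 1], [[0, 0, 0], [0.7, -4, 6], 1], [[0, 0, 0], [1.4, -8, 15], 1], [[0, 0, 0], [3, -15, 25], 1], [[0, 0, 0], [0, -25, 25], 1], [[0, 0, -0.04], [0, -40, 10], 1], [[0, 0, -0.06], [0, -40, 0], 1], [[0, 0, -0.06], [-3, -40, 0], 1], [[0, 0, -0.06], [-3, -40, 0], 1]]}}

```text
clock: 11.23
ee_pos: [0.5151, -0.0247, 0.1849]
ee_rot: [-2.257, -2.182, -0.013]
contact_force: [-0.2, -0.6, -4.4]
grip_width: 0.312
grasp_force: 30.0
```

{"method": "move_arm", "body": {"motion": [[[0, 0, -0.06], [-3, -40, 0], 1], [[0, 0, 0], [0, -40, 0], 1], [[0, 0, 0], [0, -20, 0], 1], [[0, 0, 0], [0, 0, 0], 1], [[0, 0, 0], [0, 0, 0], 1], [[0, 0, 0], [0, 0, 0], 1]]}}

```text
clock: 11.73
ee_pos: [0.5121, -0.1224, 0.1842]
ee_rot: [-2.318, -2.116, -0.012]
contact_force: [0.3, -0.5, -2.7]
grip_width: 0.311
grasp_force: 30.0
```

```bash
python3 s.py; python3 snap.py w7; python3 prof.py w7
```

```text
t 11.73 xs,ys,axis z mm [ -59.6 -304.9  203.9] F [ 0.2 -0.6 -2.7] yaw -0.091 tilt [0.0032 0.0078] M [ 0.02 -0.14  0.08] w 0.31132170684909743
11.7333 [ 0.51213772 -0.12243544  0.18419948] [-2.317502   -2.11570946 -0.01193526] [ 0.27189134 -0.51686136 -2.65995858] [ 0.44  0.5  -0.37  1.88  0.23  0.8  -0.14]
w7 236 [(144, -38), (145, -68), (146, -38), (151, 36), (152, 54), (154, 44), (155, 55), (156, 37), (159, -50), (160, -67), (161, -75), (162, -83), (163, -51), (168, -36), (184, 78), (185, 172), (186, 180), (187, 104)]
w7 249 [(109, 47), (110, 62), (111, 77), (112, 69), (113, 56), (161, -41), (162, -105), (163, -113), (164, -73), (166, -55), (167, -46), (168, 36), (171, -85), (172, -36), (186, 143), (187, 186), (188, 190), (189, 45)]
```

{"method": "move_arm", "body": {"motion": [[[-0.008, 0.003, -0.015], [-2.6, -14.6, -10], 1], [[0, 0, 0], [0, 0, -30], 1], [[0, 0, 0], [0, 0, -30], 1], [[0, 0, 0], [0, 0, -25], 1], [[0, 0, 0], [0, 0, -15], 1], [[0, 0, 0], [0, 0, 0], 1], [[0, 0, 0], [0, 0, 0], 1], [[0, 0, 0], [0, 0, 0], 1]]}}

```text
clock: 12.45
ee_pos: [0.5097, -0.139, 0.0743]
ee_rot: [2.336, 2.098, -0.003]
contact_force: [-0.3, 0.0, -3.0]
grip_width: 0.311
grasp_force: 30.0
```

```bash
python3 s.py
```

```text
t 12.45 xs,ys,axis z mm [ -65.1 -320.7   94. ] F [-0.3  0.1 -3. ] yaw -0.1073 tilt [ 0.     -0.0024] M [ 0.01 -0.15  0.01] w 0.3108665567940783
```

{"method": "move_arm", "body": {"motion": [[[0, 0, 0], [-0.5, 1, -15], 1], [[0, 0, 0], [0, 0, -12], 1], [[0, 0, 0], [0, 0, -8], 1], [[0, 0, 0], [0, 0, -4], 1], [[0, 0, 0], [0, 0, -3], 1], [[0, 0, 0], [0, 0, -3], 1], [[0, 0, 0], [0, 0, -3], 1], [[0, 0, 0], [0, 0, -3], 1], [[0, 0, 0], [0, 0, 0], 1]]}}

```text
clock: 13.2
ee_pos: [0.5093, -0.138, 0.0228]
ee_rot: [2.336, 2.098, -0.002]
contact_force: [1.1, 1.0, 0.6]
grip_width: 0.315
grasp_force: 30.0
```

```bash
python3 s.py; python3 snap.py w8; python3 prof.py w8
```

```text
t 13.2 xs,ys,axis z mm [ -65.3 -319.6   42.5] F [1.3 0.7 0.6] yaw -0.1073 tilt [ 0.0004 -0.002 ] M [ 0.11 -0.29  0.01] w 0.31459498327781893
13.2 [ 0.50932115 -0.13795057  0.02277596] [ 2.33606739e+00  2.09786245e+00 -1.61106646e-03] [1.10974212 0.95680251 0.59258081] [ 0.36  0.75 -0.23  1.99  0.37  0.44 -0.25]
w8 236 [(141, -73), (142, -80), (143, -56), (145, 38), (149, 36), (150, 60), (151, 63), (153, -106), (154, -80), (156, 38), (173, 121), (174, 179), (175, 186), (176, 65)]
w8 249 [(106, 47), (107, 106), (108, 113), (109, 67), (154, -84), (155, -170), (156, -174), (157, -119), (174, 136), (175, 177), (176, 181), (177, 43)]
```

{"method": "move_arm", "body": {"motion": [[[0, 0, 0], [0, 0, -1.5], 1], [[0, 0, 0], [0, 0, -1], 1], [[0, 0, 0], [0, 0, 0], 1], [[0, 0, 0], [0, 0, 0], 0.6], [[0, 0, 0], [0, 0, 0], 0.55], [[0, 0, 0], [0, 0, 0], 0.5], [[0, 0, 0], [0, 0, 0], 0.5]]}}

```text
clock: 13.83
ee_pos: [0.5079, -0.1387, 0.0201]
ee_rot: [2.338, 2.097, -0.005]
contact_force: [0.1, -1.3, 0.4]
grip_width: 0.498
grasp_force: 0.0
```

```bash
python3 s.py; python3 snap.py w9; python3 prof.py w9; python3 -c "
from pitch import *
print([q.round(1) for q in model('w9',0,0)],[q.round(1) for q in model('w9',0,-.005)])"
```

```text
t 13.83 xs,ys,axis z mm [ -66.8 -320.1   39.8] F [-0.1 -1.3  0.4] yaw -0.1087 tilt [-0.0021 -0.0026] M [-0.02 -0.07  0.01] w 0.4976632406103535
13.8333 [ 0.50789801 -0.13869912  0.02007561] [ 2.33840507  2.09718729 -0.00514435] [ 0.09244004 -1.30687716  0.41814464] [ 0.36  0.75 -0.22  2.    0.37  0.44 -0.25]
w9 236 [(140, -74), (141, -80), (142, -58), (144, 38), (152, -39), (168, 51), (169, 176), (170, 185), (171, 136)]
w9 249 [(105, 90), (106, 112), (107, 91), (151, -108), (152, -189), (153, -159), (154, -57), (169, 131), (170, 166), (171, 169), (172, 36)]
[array([254.5, 144.9]), array([254.4, 140.5]), array([254.5, 172.2])] [array([254.5, 155.1]), array([254.4, 148.9]), array([254.5, 182.2])]
```

{"method": "move_arm", "body": {"motion": [[[0.002, -0.002, 0.002], [0.7, -4.5, 0], 0.5], [[0, 0, 0], [0, 0, 0], 0.5], [[0, 0, 0], [0, 0, 0], 0.7], [[0, 0, 0], [0, 0, 0], 1], [[0, 0, 0], [0, 0, 0], 1], [[0, 0, 0], [0, 0, 0], 1], [[0, 0, 0], [0, 0, 0], 1], [[0, 0, 0], [0, 0, 0], 1]]}}

```text
clock: 14.55
ee_pos: [0.5087, -0.1427, 0.0201]
ee_rot: [2.336, 2.1, -0.0]
contact_force: [-0.8, -0.9, 0.0]
grip_width: 0.314
grasp_force: 30.0
```

```bash
python3 s.py; python3 snap.py wa; python3 prof.py wa
```

```text
t 14.55 xs,ys,axis z mm [ -66.7 -324.2   39.8] F [-0.9 -0.8  0. ] yaw -0.106 tilt [ 0.0001 -0.0002] M [-0.07  0.11  0.01] w 0.31417337048348337
14.55 [ 0.50873785 -0.14272379  0.02014419] [ 2.33584675e+00  2.10045810e+00 -1.67235565e-04] [-0.78183105 -0.94406222  0.01564902] [ 0.37  0.75 -0.23  1.99  0.37  0.44 -0.24]
wa 236 [(134, -90), (135, -77), (136, -64), (137, 42), (138, 37), (142, 56), (143, 45), (144, -37), (145, -94), (146, -86), (160, 46), (161, 173), (162, 186), (163, 140)]
wa 249 [(97, 66), (98, 109), (99, 113), (100, 49), (144, -125), (145, -151), (146, -128), (147, -40), (161, 130), (162, 164), (163, 168), (164, 37)]
```

{"method": "move_arm", "body": {"motion": [[[0, 0, 0], [0, 0, 8], 1], [[0, 0, 0], [0, 0, 15], 1], [[0, 0, 0], [0, 0, 25], 1], [[0, 0, 0], [0, 0, 30], 1], [[0, 0, 0], [0, 0, 30], 1], [[0, 0, 0.05], [1, 30, 20], 1], [[0, 0, 0.06], [2, 40, 0], 1], [[0, 0, 0.06], [2, 40, 0], 1], [[0, 0, 0.06], [2, 40, 0], 1], [[0, 0, 0.06], [2, 40, 0], 1]]}}

```text
clock: 15.43
ee_pos: [0.5177, 0.0489, 0.1488]
ee_rot: [2.004, 2.418, 0.001]
contact_force: [0.3, -0.3, -3.5]
grip_width: 0.308
grasp_force: 30.0
```

{"method": "move_arm", "body": {"motion": [[[-0.04, -0.007, 0], [1, 40, 0], 1], [[-0.04, -0.007, 0], [1, 30, 0], 1], [[-0.04, -0.007, 0], [0, 20, 0], 1], [[-0.034, -0.007, 0], [0, 10, 0], 1], [[0, 0, 0], [0, 0, 0], 1], [[0, 0, 0], [0, 0, 0], 1], [[0, 0, 0], [0, 0, 0], 1]]}}

```text
clock: 16.02
ee_pos: [0.5199, 0.1455, 0.1482]
ee_rot: [1.93, 2.319, -0.153]
contact_force: [0.6, -0.8, -3.5]
grip_width: 0.31
grasp_force: 30.0
```

```bash
cat > s.py <<'E'
from station import sensors
import numpy as np
from scipy.spatial.transform import Rotation as Ro
s=sensors.state(); R=Ro.from_rotvec(s["ee_rot"]).as_matrix(); p=np.array(s["ee_pos"])-.0197*R[:,2]; th=.184; ex=np.array([np.cos(th),np.sin(th)]); ey=np.array([-ex[1],ex[0]])
d=p[:2]-[.5150,.1882]; F=np.array(s["contact_force"]); z=R[:,2]
print("t",round(s["clock"],2),"pivot xs,ys,z mm",(1e3*np.r_[d@ex,d@ey,p[2]]).round(1),"F",np.r_[F[:2]@ex,F[:2]@ey,F[2]].round(1),"yaw",(np.arctan2(R[1,0],R[0,0])-np.pi/2).round(4),"nose-up",np.arctan2(z[:2]@ey,-z[2]).round(4),"roll",(z[:2]@ex).round(4),"w",round(s["grip_width"],3))
E
python3 s.py; python3 snap.py wb; python3 prof.py wb
```

```text
t 16.02 pivot xs,ys,z mm [ -3.  -39.8 167.6] F [ 0.5 -0.9 -3.5] yaw 0.1826 nose-up -0.1576 roll -0.0011 w 0.31
16.0167 [0.51989243 0.14547722 0.1481702 ] [ 1.93017996  2.31899363 -0.15340968] [ 0.64493579 -0.79973617 -3.48855188] [-0.23  0.58 -0.3   1.86  0.43  0.82 -0.62]
wb 236 [(141, -65), (142, -57), (145, -36), (146, -55), (147, -40), (160, 47), (161, 171), (162, 187), (163, 139), (188, -39), (189, -63), (190, -67)]
wb 249 [(143, -119), (144, -204), (145, -169), (146, -41), (147, 48), (161, 128), (162, 159), (163, 158), (189, -61), (190, -60)]
```

{"method": "move_arm", "body": {"motion": [[[0, 0, 0], [0.2, 15, 0], 1], [[0, 0, 0], [0, 0, -15], 1], [[0, 0, 0], [0, 0, -20], 1], [[0, 0, 0], [0, 0, -14], 1], [[0, 0, 0], [0, 0, -8], 1], [[0, 0, 0], [0, 0, 0], 1], [[0, 0, 0], [0, 0, 0], 1], [[0, 0, 0], [0, 0, 0], 1]]}}

```text
clock: 16.73
ee_pos: [0.521, 0.1623, 0.0919]
ee_rot: [1.929, 2.319, -0.149]
contact_force: [0.3, -0.3, -3.4]
grip_width: 0.316
grasp_force: 30.0
```

```bash
python3 s.py
```

```text
t 16.73 pivot xs,ys,z mm [  1.2 -23.5 111.4] F [ 0.3 -0.4 -3.4] yaw 0.1829 nose-up -0.1561 roll 0.0014 w 0.316
```

{"method": "move_arm", "body": {"motion": [[[0, 0, 0], [-1.4, 2.8, 0], 1], [[0, 0, 0], [-0.5, 2.9, 0], 1], [[0, 0, 0], [-0.4, 2.0, 0], 1], [[0, 0, 0], [-0.4, 2.0, 0], 1], [[0, 0, 0], [-0.4, 2.0, 0], 1], [[0, 0, 0], [-0.4, 2.0, 0], 1], [[0, 0, 0], [-0.4, 2.0, 0], 1], [[0, 0, 0], [-0.4, 2.0, 0], 1], [[0, 0, 0], [-0.4, 2.0, 0], 1], [[0, 0, 0], [0, 0, 0], 1]]}}

```text
clock: 17.57
ee_pos: [0.5161, 0.1795, 0.0913]
ee_rot: [1.929, 2.317, -0.156]
contact_force: [2.5, -6.2, -2.2]
grip_width: 0.309
grasp_force: 30.0
```

```bash
python3 s.py
```

```text
t 17.57 pivot xs,ys,z mm [ -0.5  -5.6 110.7] F [ 1.3 -6.5 -2.2] yaw 0.1826 nose-up -0.1605 roll -0.0007 w 0.309
```

{"method": "move_arm", "body": {"motion": [[[0, 0, 0], [-0.3, 2.0, 0], 1], [[0, 0, 0], [-0.3, 2.0, 0], 1], [[0, 0, 0], [-0.3, 2.0, 0], 1], [[0, 0, 0], [-0.3, 1.5, 0], 1], [[0, 0, 0], [0, 1, 0], 1], [[0, 0, 0], [0, 0, 0], 1], [[0, 0, 0], [0, 0, 0], 1]]}}

```text
clock: 18.15
ee_pos: [0.5149, 0.1855, 0.0911]
ee_rot: [1.929, 2.314, -0.16]
contact_force: [4.2, -9.1, -2.7]
grip_width: 0.312
grasp_force: 30.0
```

```bash
python3 s.py; python3 snap.py wc; python3 prof.py wc
```

```text
t 18.15 pivot xs,ys,z mm [ -0.6   0.5 110.5] F [ 2.5 -9.8 -2.7] yaw 0.1811 nose-up -0.1636 roll -0.0024 w 0.312
18.15 [0.51489697 0.18546133 0.09109221] [ 1.92919502  2.31425191 -0.16039173] [ 4.24340519 -9.13509886 -2.6739485 ] [-0.33  0.67 -0.26  1.87  0.48  0.73 -0.74]
wc 236 [(94, -56), (95, -54), (96, -73), (116, 77), (117, 97), (118, 95), (140, -41), (141, -95), (142, -116), (143, -108), (144, -69), (145, -45), (146, -45), (160, 127), (161, 181), (162, 187), (163, 59), (185, -56), (186, -66), (187, -43)]
wc 249 [(92, -117), (93, -75), (97, -66), (116, 76), (117, 94), (118, 83), (128, 36), (129, 36), (143, -106), (144, -138), (145, -140), (146, -51), (161, 151), (162, 159), (163, 121)]
```

{"method": "move_arm", "body": {"motion": [[[0.006, 0, 0.002], [-0.1, 1.5, 0], 1], [[0, 0, 0], [-0.1, 1.3, 0], 1], [[0, 0, 0], [0, 0, -1], 1], [[0, 0, 0], [0, 0, -2], 1], [[0, 0, 0], [0, 0, -2], 1], [[0, 0, 0], [0, 0, -2], 1], [[0, 0, 0], [0, 0, 0], 1], [[0, 0, 0], [0, 0, 0], 1]]}}

```text
clock: 18.87
ee_pos: [0.5145, 0.188, 0.0843]
ee_rot: [1.93, 2.319, -0.154]
contact_force: [2.8, -10.1, -0.6]
grip_width: 0.315
grasp_force: 30.0
```

```bash
python3 s.py; python3 snap.py wd; python3 prof.py wd
```

```text
t 18.87 pivot xs,ys,z mm [ -0.5   3.  103.7] F [  0.9 -10.4  -0.6] yaw 0.1828 nose-up -0.1581 roll -0.0013 w 0.315
18.8667 [0.51453896 0.18802916 0.08428543] [ 1.92979352  2.31897715 -0.15407894] [  2.83798817 -10.06461434  -0.596114  ] [-0.34  0.68 -0.26  1.88  0.48  0.72 -0.75]
wd 236 [(99, -40), (100, -64), (101, -74), (102, -44), (124, 68), (125, 100), (126, 87), (148, -89), (149, -135), (150, -172), (151, -108), (152, -59), (166, 40), (167, 173), (168, 183), (169, 146), (189, -46), (190, -67), (191, -65)]
wd 249 [(96, -68), (97, -116), (98, -61), (101, -64), (102, -57), (124, 72), (125, 93), (126, 80), (137, 37), (148, -97), (149, -135), (150, -132), (151, -72), (152, -41), (168, 165), (169, 174), (170, 147), (190, -62), (191, -62)]
```

The pin sticks on the face (friction about 0.28, or 16°), so the roller still pivoted about 6°. I'll tilt further nose-down, about the pin tip, to roughly 17° so the pin slides.

{"method": "move_arm", "body": {"motion": [[[-0.023, -0.0043, 0], [0, -0.1, 2.7], 1], [[-0.023, -0.0043, 0], [0, -0.1, 2.7], 1], [[-0.023, -0.0043, 0], [0, -0.1, 2.7], 1], [[-0.023, -0.0043, 0], [0, -0.1, 2.7], 1], [[-0.023, -0.0043, 0], [0, -0.1, 2.7], 1], [[-0.023, -0.0043, 0], [0, -0.1, 2.7], 1], [[0, 0, 0], [0, 0, 0], 1], [[0, 0, 0], [0, 0, 0], 1]]}}

```text
clock: 19.58
ee_pos: [0.5143, 0.1877, 0.1006]
ee_rot: [1.853, 2.23, -0.281]
contact_force: [4.0, -10.5, -2.0]
grip_width: 0.313
grasp_force: 30.0
```

```bash
python3 s.py; python3 snap.py we; python3 prof.py we
```

```text
t 19.58 pivot xs,ys,z mm [ -0.8   5.4 119.4] F [  2. -11.  -2.] yaw 0.1841 nose-up -0.2994 roll -0.0016 w 0.313
19.5833 [0.51426359 0.18769323 0.10058439] [ 1.85309191  2.22954584 -0.28122702] [  3.99506318 -10.48647496  -1.9668992 ] [-0.47  0.69 -0.19  1.83  0.54  0.84 -0.84]
we 236 [(143, 48), (144, 69), (145, 56), (153, -49), (154, -142), (155, -163), (156, -112), (164, 106), (165, 138), (166, 143)]
we 249 [(92, -38), (143, 53), (144, 71), (145, 59), (153, -56), (154, -141), (155, -158), (156, -103), (165, 126), (166, 147), (167, 118)]
```

{"method": "move_arm", "body": {"motion": [[[0, 0, 0], [0, 0, -1.5], 1], [[0, 0, 0], [0, 0, -1.5], 1], [[0, 0, 0], [0, 0, -1.5], 1], [[0, 0, 0], [0, 0, -1.5], 1], [[0, 0, 0], [0, 0, 0], 1], [[0, 0, 0], [0, 0, 0], 1]]}}

```text
clock: 20.13
ee_pos: [0.5145, 0.1878, 0.095]
ee_rot: [1.854, 2.229, -0.28]
contact_force: [1.5, -9.1, 0.4]
grip_width: 0.311
grasp_force: 30.0
```

```bash
python3 s.py; python3 snap.py wf; python3 prof.py wf
```

```text
t 20.13 pivot xs,ys,z mm [ -0.5   5.5 113.9] F [-0.2 -9.2  0.4] yaw 0.1831 nose-up -0.2983 roll -0.001 w 0.311
20.1333 [0.51452902 0.18783493 0.09503545] [ 1.85442885  2.22909793 -0.27953051] [ 1.48798041 -9.05904071  0.41756337] [-0.47  0.7  -0.19  1.83  0.54  0.83 -0.85]
wf 236 [(92, -53), (148, 44), (149, 69), (150, 60), (158, -45), (159, -122), (160, -162), (161, -115), (162, -40), (169, 125), (170, 141), (171, 107)]
wf 249 [(92, -115), (93, -112), (148, 57), (149, 71), (150, 54), (158, -48), (159, -123), (160, -162), (161, -113), (162, -40), (170, 131), (171, 148), (172, 115)]
```

```bash
cat > band.py <<'E'
import sys,cv2,numpy as np
from pitch import *
def band(n):
    g=cv2.cvtColor(cv2.imread(f"raw_{n}.png"),cv2.COLOR_BGR2GRAY).astype(float)
    m=np.median(g[:,247:260],1); k=[r for r in range(140,210) if m[r+2]-m[r-1]>90]; r0=np.mean(k)+.5
    R=slice(int(r0)-5,int(r0)-1); b=np.median(g[R],0)  # black band rows: edges to background
    R2=slice(int(r0)+5,int(r0)+9); w=np.median(g[R2],0); d=np.gradient(w)
    L=220+np.argmax(d[220:245]); Rr=262+np.argmin(d[262:295])
    sub=lambda i:(abs(d[i-1:i+2])*np.arange(i-1,i+2)).sum()/abs(d[i-1:i+2]).sum()
    return r0,sub(L),sub(Rr)
def mod(n,a,s):  # band end (51.5mm) top row and silhouette width there
    d=np.load(n+".npz"); R=Ro.from_rotvec(d["r"]).as_matrix(); a=np.radians(a)
    u=np.array([np.cos(a),0,-np.sin(a)]); m=np.array([-np.sin(a),0,-np.cos(a)]); e=np.array([0,1,0]); o=np.array([0,0,-.0197])
    f=lambda y,t:wp(n,d["p"]+R@(o+u*(y+s)+.015*(m*np.cos(t)+e*np.sin(t))))
    r=f(.0517,0)[1]; P=np.array([f(y,t) for y in np.linspace(.03,.055,26) for t in np.linspace(-1.8,1.8,61)])
    q=P[abs(P[:,1]-(r+7))<2]; return r,q[:,0].max()-q[:,0].min()
if __name__=="__main__":
    for n in sys.argv[1:]:
        r,l,R=band(n); print(n,"row",r.round(1),"width",(R-l).round(2),"mid",((R+l)/2).round(1))
    print([(a,s,np.round(mod("wf",a,s/1e3),1).tolist()) for a,s in((0,0),(0,-5),(5,0),(10,0),(5,-5))])
E
python3 band.py w4 w5 w9 wb wc wd we wf
```

```text
w4 row 159.5 width 53.91 mid 253.8
w5 row 189.5 width 55.21 mid 253.5
w9 row 170.5 width 54.15 mid 254.0
wb row 162.5 width 54.63 mid 253.4
wc row 162.5 width 54.09 mid 253.9
wd row 169.5 width 47.71 mid 249.9
we row 166.5 width 54.04 mid 254.1
wf row 171.5 width 55.4 mid 253.9
[(0, 0, [161.7, 55.2]), (0, -5, [171.7, 54.8]), (5, 0, [166.1, 56.4]), (10, 0, [171.6, 57.6]), (5, -5, [176.2, 55.9])]
```

The pads slip both in pitch and axially, because the pin friction on the face is at least 0.4. I'll ease the compression while keeping the pin lightly pressed and nose-down. Then I'll slide it down the face to the floor, recompress there and level the roller.

{"method": "move_arm", "body": {"motion": [[[0, 0, 0], [0.55, -2.95, 0], 1], [[0, 0, 0], [0.55, -2.95, 0], 1], [[0, 0, 0], [0.4, -2.2, 0], 1], [[-0.034, -0.0063, 0], [0, 0, -1], 1], [[-0.034, -0.0063, 0], [0, 0, -1], 1], [[0, 0, 0], [0, 0, -2], 1], [[0, 0, 0], [0, 0, -2], 1], [[0, 0, 0], [0, 0, 0], 1], [[0, 0, 0], [0, 0, 0], 1]]}}

```text
clock: 20.93
ee_pos: [0.5158, 0.1815, 0.0888]
ee_rot: [1.816, 2.186, -0.336]
contact_force: [1.6, -7.2, 0.4]
grip_width: 0.309
grasp_force: 30.0
```

```bash
python3 s.py; python3 snap.py wg; python3 band.py wg|head -1
```

```text
t 20.93 pivot xs,ys,z mm [ -0.4   0.3 107.2] F [ 0.3 -7.3  0.4] yaw 0.1843 nose-up -0.3652 roll -0.0003 w 0.309
20.9333 [0.51583031 0.18151769 0.08882867] [ 1.816173    2.18579593 -0.33578901] [ 1.61028156 -7.16951887  0.36508288] [-0.52  0.72 -0.15  1.83  0.58  0.86 -0.9 ]
wg row 170.5 width 55.33 mid 254.0
```

{"method": "move_arm", "body": {"motion": [[[0, 0, 0], [0.2, -1, -1], 1], [[0, 0, 0], [0.2, -1, -1], 1], [[0, 0, 0], [0, 0, -1], 1], [[0, 0, 0], [0, 0, 0], 1], [[0, 0, 0], [0, 0, 0], 1]]}}

```text
clock: 21.4
ee_pos: [0.5162, 0.1799, 0.0859]
ee_rot: [1.817, 2.186, -0.335]
contact_force: [1.3, -6.0, 0.3]
grip_width: 0.316
grasp_force: 30.0
```

```bash
python3 s.py; python3 snap.py wh; python3 band.py wh|head -1; cp raw_wh.png /dev/null; python3 -c "
import cv2
a=cv2.imread('raw_wh.png')[70:200,190:320]; cv2.imwrite('pics/wh.png',cv2.resize(a,(580,580),interpolation=cv2.INTER_CUBIC))"
```

```text
t 21.4 pivot xs,ys,z mm [ -0.4  -1.4 104.3] F [ 0.1 -6.1  0.3] yaw 0.1843 nose-up -0.3644 roll -0.0002 w 0.316
21.4 [0.51616579 0.17990009 0.08585131] [ 1.81651794  2.18631671 -0.33491249] [ 1.25451305 -6.01218291  0.25531614] [-0.52  0.73 -0.15  1.83  0.58  0.85 -0.9 ]
wh row 171.0 width 55.01 mid 253.7
```

{"method": "move_arm", "body": {"motion": [[[0, 0, 0], [0.4, -2, 0], 1], [[0, 0, 0], [0.3, -1.5, -1], 1], [[0, 0, 0], [0, 0, -1.5], 1], [[0, 0, 0], [0, 0, -1.5], 1], [[0, 0, 0], [0, 0, 0], 1], [[0, 0, 0], [0, 0, 0], 1]]}}

```text
clock: 21.95
ee_pos: [0.5168, 0.1772, 0.0817]
ee_rot: [1.816, 2.187, -0.333]
contact_force: [1.1, -4.8, -0.9]
grip_width: 0.313
grasp_force: 30.0
```

```bash
python3 s.py; python3 snap.py wi; python3 band.py wi|head -1
```

```text
t 21.95 pivot xs,ys,z mm [ -0.2  -4.1 100.1] F [ 0.2 -4.9 -0.9] yaw 0.1847 nose-up -0.3632 roll 0.0003 w 0.313
21.95 [0.51680967 0.17719712 0.08172035] [ 1.81649941  2.18741052 -0.3334838 ] [ 1.07544253 -4.82708373 -0.89842663] [-0.51  0.73 -0.15  1.83  0.59  0.84 -0.9 ]
wi row 170.5 width 55.31 mid 254.0
```

{"method": "move_arm", "body": {"motion": [[[0, 0, 0], [0, 0, -1.2], 1], [[0, 0, 0], [0, 0, -1.2], 1], [[0, 0, 0], [0, 0, -1.2], 1], [[0, 0, 0], [0, 0, 0], 1], [[0, 0, 0], [0, 0, 0], 1]]}}

```text
clock: 22.42
ee_pos: [0.5165, 0.1784, 0.0777]
ee_rot: [1.816, 2.189, -0.332]
contact_force: [0.9, -4.8, -3.2]
grip_width: 0.31
grasp_force: 30.0
```

```bash
python3 s.py; python3 snap.py wj; python3 band.py wj|head -1
```

```text
t 22.42 pivot xs,ys,z mm [-0.3 -3.  96.2] F [ 0.  -4.9 -3.2] yaw 0.1856 nose-up -0.3614 roll 0.0006 w 0.31
22.4167 [0.51654507 0.1783724  0.07773004] [ 1.81643584  2.18934813 -0.33184411] [ 0.90890452 -4.77818639 -3.21096698] [-0.52  0.74 -0.15  1.84  0.59  0.83 -0.9 ]
  return _methods._mean(a, axis=axis, dtype=dtype,
  ret = ret.dtype.type(ret / rcount)
Traceback (most recent call last):
  File "band.py", line 19, in <module>
    r,l,R=band(n); print(n,"row",r.round(1),"width",(R-l).round(2),"mid",((R+l)/2).round(1))
          ~~~~^^^
  File "band.py", line 6, in band
    R=slice(int(r0)-5,int(r0)-1); b=np.median(g[R],0)  # black band rows: edges to background
            ~~~^^^^
ValueError: cannot convert float NaN to integer
```

```bash
python3 -c "
import cv2
a=cv2.imread('raw_wj.png')[60:240,150:360]; cv2.imwrite('pics/wjc.png',cv2.resize(a,(700,600),interpolation=cv2.INTER_CUBIC))"; python3 prof.py wi wj
```

```text
wi 236 [(149, 54), (150, 73), (151, 54), (161, -76), (162, -163), (163, -164), (164, -89), (168, 79), (169, 132), (170, 144), (171, 63)]
wi 249 [(149, 56), (150, 72), (151, 53), (161, -78), (162, -163), (163, -164), (164, -84), (169, 97), (170, 144), (171, 149), (172, 54)]
wj 236 [(157, 58), (158, 71), (159, 47)]
wj 249 [(157, 59), (158, 73), (159, 48)]
```

View pics/wjc.png

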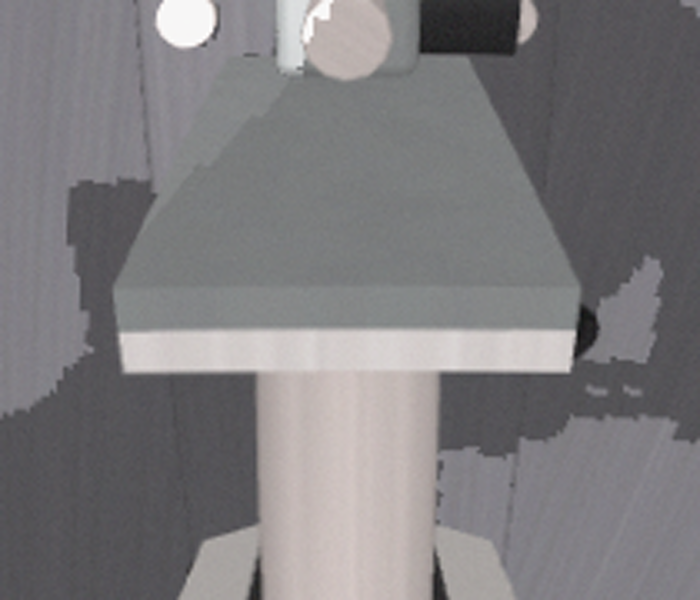

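The view shows the roller centred laterally behind the tall cheek (roller mid-column 347, cheek mid-column 346); the cheek now hides the pin. I'll continue by feel.

{"method": "move_arm", "body": {"motion": [[[0, 0, 0], [0, 0, -1], 1], [[0, 0, 0], [0, 0, -1], 1], [[0, 0, 0], [0, 0, 0], 1], [[0, 0, 0], [0, 0, 0], 1]]}}

```text
clock: 22.8
ee_pos: [0.5167, 0.179, 0.0758]
ee_rot: [1.816, 2.19, -0.33]
contact_force: [0.0, -4.7, -1.5]
grip_width: 0.314
grasp_force: 30.0
```

```bash
python3 s.py
```

```text
t 22.8 pivot xs,ys,z mm [-0.1 -2.4 94.2] F [-0.9 -4.6 -1.5] yaw 0.186 nose-up -0.3606 roll 0.0013 w 0.314
```

{"method": "move_arm", "body": {"motion": [[[0, 0, 0], [0, 0, -1], 1], [[0, 0, 0], [0, 0, -1], 1], [[0, 0, 0], [0, 0, 0], 1], [[0, 0, 0], [0, 0, 0], 1]]}}

```text
clock: 23.13
ee_pos: [0.5169, 0.1791, 0.0738]
ee_rot: [1.816, 2.19, -0.33]
contact_force: [1.0, -4.4, -0.9]
grip_width: 0.312
grasp_force: 30.0
```

```bash
python3 s.py
```

```text
t 23.13 pivot xs,ys,z mm [ 0.1 -2.4 92.2] F [ 0.1 -4.5 -0.9] yaw 0.1858 nose-up -0.3603 roll 0.0016 w 0.312
```

{"method": "move_arm", "body": {"motion": [[[0, 0, 0], [-0.37, 1.97, -0.5], 1], [[0, 0, 0], [-0.37, 1.97, -0.5], 1], [[0, 0, 0], [-0.37, 1.97, -0.5], 1], [[0, 0, 0], [-0.37, 1.97, -0.5], 1], [[0, 0, 0], [-0.37, 1.97, -0.5], 1], [[0, 0, 0], [-0.37, 1.97, -0.5], 1], [[0, 0, 0], [0, 0, 0], 1], [[0, 0, 0], [0, 0, 0], 1]]}}

```text
clock: 23.8
ee_pos: [0.5149, 0.1887, 0.0711]
ee_rot: [1.816, 2.187, -0.334]
contact_force: [1.7, -7.7, 0.6]
grip_width: 0.315
grasp_force: 30.0
```

```bash
python3 s.py
```

```text
t 23.8 pivot xs,ys,z mm [-0.   7.5 89.5] F [ 0.3 -7.8  0.6] yaw 0.1848 nose-up -0.3641 roll 0.0005 w 0.315
```

{"method": "move_arm", "body": {"motion": [[[0.0295, 0.0055, 0], [-0.11, 0.59, -2], 1], [[0.0295, 0.0055, 0], [-0.11, 0.59, -2], 1], [[0.0295, 0.0055, 0], [-0.11, 0.59, -2], 1], [[0.0295, 0.0055, 0], [-0.11, 0.59, -2], 1], [[0.0295, 0.0055, 0], [-0.11, 0.59, -2], 1], [[0, 0, 0], [0, 0, 0], 1], [[0, 0, 0], [0, 0, 0], 1]]}}

```text
clock: 24.38
ee_pos: [0.5145, 0.1901, 0.0608]
ee_rot: [1.9, 2.283, -0.205]
contact_force: [1.7, -7.8, -2.0]
grip_width: 0.309
grasp_force: 30.0
```

```bash
python3 s.py
```

```text
t 24.38 pivot xs,ys,z mm [-0.2  6.2 80.1] F [ 0.2 -8.  -2. ] yaw 0.1828 nose-up -0.2145 roll -0.0004 w 0.309
```

{"method": "move_arm", "body": {"motion": [[[0, 0, 0], [-0.27, 1.5, 0], 1], [[0, 0, 0], [-0.27, 1.5, 0], 1], [[0.0295, 0.0055, 0], [-0.13, 0.69, -1.5], 1], [[0.0295, 0.0055, 0], [-0.13, 0.69, -1.5], 1], [[0.0295, 0.0055, 0], [-0.13, 0.69, -1.5], 1], [[0, 0, 0], [0, 0, 0], 1], [[0, 0, 0], [0, 0, 0], 1]]}}

```text
clock: 24.97
ee_pos: [0.5136, 0.1939, 0.0559]
ee_rot: [1.947, 2.338, -0.124]
contact_force: [3.0, -12.0, -3.7]
grip_width: 0.309
grasp_force: 30.0
```

```bash
python3 s.py; python3 snap.py wk; python3 prof.py wk
```

```text
t 24.97 pivot xs,ys,z mm [-0.3  8.3 75.4] F [  0.7 -12.4  -3.7] yaw 0.1819 nose-up -0.126 roll -0.0011 w 0.309
24.9667 [0.5136364  0.19387946 0.0558885 ] [ 1.94730755  2.33808751 -0.12383354] [  2.97412942 -12.0466637   -3.74861945] [-0.32  0.73 -0.27  1.89  0.5   0.65 -0.77]
wk 236 [(113, -49), (114, -50), (115, -62), (116, -56), (117, -42), (149, 53), (150, 92), (151, 94), (152, 40), (164, 40), (165, 42), (196, -49), (197, -67), (198, -67)]
wk 249 [(110, -36), (111, -98), (112, -119), (116, -80), (117, -51), (149, 62), (150, 90), (151, 80), (164, 41), (165, 44), (196, -37), (197, -63), (198, -63)]
```

{"method": "move_arm", "body": {"motion": [[[0, 0, 0], [0.25, -1.3, 0], 1], [[0.02, 0.004, 0], [0.05, -0.3, -1], 1], [[0.02, 0.004, 0], [0, 0, -1], 1], [[0, 0, 0], [0, 0, 0], 1], [[0, 0, 0], [0, 0, 0], 1]]}}

```text
clock: 25.43
ee_pos: [0.5138, 0.193, 0.0537]
ee_rot: [1.968, 2.364, -0.085]
contact_force: [2.7, -10.0, -3.9]
grip_width: 0.311
grasp_force: 30.0
```

```bash
python3 s.py; python3 snap.py wl; python3 prof.py wl
```

```text
t 25.43 pivot xs,ys,z mm [-0.3  6.6 73.3] F [  0.8 -10.4  -3.9] yaw 0.1826 nose-up -0.0846 roll -0.0015 w 0.311
25.4333 [0.51377754 0.19297855 0.05367986] [ 1.96795201  2.36448632 -0.08484547] [  2.6766904  -10.04724754  -3.88460937] [-0.27  0.73 -0.3   1.9   0.49  0.62 -0.73]
wl 236 [(112, -43), (113, -49), (114, -62), (115, -63), (116, -46), (137, 100), (138, 99), (139, 80), (152, 38), (153, 40), (166, -40), (200, -61), (201, -71), (202, -43)]
wl 249 [(108, -94), (109, -117), (110, -87), (112, 50), (113, 40), (115, -79), (116, -56), (137, 97), (138, 96), (139, 71), (152, 41), (153, 42), (166, -44), (167, -134), (169, 40), (170, 131)]
```

{"method": "move_arm", "body": {"motion": [[[0, 0, 0], [0, 0, -1], 1], [[0, 0, 0], [0, 0, -1], 1], [[0, 0, 0], [0, 0, 0], 1], [[0, 0, 0], [0, 0, 0], 1]]}}

```text
clock: 25.82
ee_pos: [0.5138, 0.1937, 0.0519]
ee_rot: [1.966, 2.365, -0.084]
contact_force: [2.8, -9.2, -3.5]
grip_width: 0.312
grasp_force: 30.0
```

```bash
python3 s.py; python3 snap.py wm; python3 band.py wm|head -1
```

```text
t 25.82 pivot xs,ys,z mm [-0.2  7.3 71.5] F [ 1.1 -9.5 -3.5] yaw 0.1837 nose-up -0.0844 roll -0.0009 w 0.312
25.8167 [0.51376769 0.19372088 0.05191946] [ 1.96648205  2.36547989 -0.08409707] [ 2.80323334 -9.18782193 -3.5455688 ] [-0.28  0.73 -0.29  1.9   0.49  0.61 -0.73]
wm row 141.0 width 51.88 mid 260.1
```

{"method": "move_arm", "body": {"motion": [[[0, 0, 0], [0, 0, -1], 1], [[0, 0, 0], [0, 0, -1], 1], [[0, 0, 0], [0, 0, 0], 1], [[0, 0, 0], [0, 0, 0], 1]]}}

```text
clock: 26.2
ee_pos: [0.5138, 0.1939, 0.0502]
ee_rot: [1.966, 2.366, -0.084]
contact_force: [1.5, -8.7, -0.3]
grip_width: 0.308
grasp_force: 30.0
```

```bash
python3 s.py; python3 snap.py wn; python3 prof.py wn
```

```text
t 26.2 pivot xs,ys,z mm [-0.1  7.5 69.8] F [-0.1 -8.8 -0.3] yaw 0.1839 nose-up -0.0842 roll -0.0006 w 0.308
26.2 [0.51384268 0.19391262 0.05017102] [ 1.96626188  2.3655553  -0.08353835] [ 1.52523048 -8.65310313 -0.34582198] [-0.28  0.73 -0.29  1.91  0.49  0.61 -0.73]
wn 236 [(114, -66), (115, -49), (116, -60), (117, -37), (118, -44), (141, 64), (142, 98), (143, 79), (157, 40), (158, 41), (203, -62), (204, -68)]
wn 249 [(109, -47), (110, -92), (111, -117), (112, -73), (114, 54), (115, 37), (117, -81), (118, -52), (141, 80), (142, 94), (143, 69), (157, 43), (158, 44)]
```

{"method": "move_arm", "body": {"motion": [[[0, 0, 0], [0, 0, -0.7], 1], [[0, 0, 0], [0, 0, -0.7], 1], [[0, 0, 0], [0, 0, 0], 1], [[0, 0, 0], [0, 0, 0], 1]]}}

```text
clock: 26.58
ee_pos: [0.5139, 0.194, 0.0489]
ee_rot: [1.966, 2.365, -0.083]
contact_force: [1.8, -8.5, -0.6]
grip_width: 0.312
grasp_force: 30.0
```

```bash
python3 s.py; python3 -c "
from station import sensors
print(sensors.state()['wrist_torque'])"
```

```text
t 26.58 pivot xs,ys,z mm [ 0.   7.5 68.5] F [ 0.2 -8.7 -0.6] yaw 0.1838 nose-up -0.0841 roll -0.0004 w 0.312
[-1.9226483  -0.45216164 -0.01329602]
```

{"method": "move_arm", "body": {"motion": [[[0, 0, 0], [0.18, -0.98, 0.2], 1], [[0, 0, 0], [0.18, -0.98, 0], 1], [[0, 0, 0], [0.18, -0.98, 0], 1], [[0, 0, 0], [0.18, -0.98, 0], 1], [[0, 0, 0], [0, 0, 0], 1], [[0, 0, 0], [0, 0, 0], 1]]}}

```text
clock: 27.08
ee_pos: [0.5145, 0.1908, 0.0491]
ee_rot: [1.966, 2.366, -0.082]
contact_force: [0.9, -8.5, -1.7]
grip_width: 0.313
grasp_force: 30.0
```

```bash
python3 s.py; python3 snap.py wo; python3 prof.py wo
```

```text
t 27.08 pivot xs,ys,z mm [-0.   4.2 68.7] F [-0.6 -8.6 -1.7] yaw 0.1841 nose-up -0.0831 roll -0.0001 w 0.313
27.0833 [0.51451191 0.19076236 0.04905609] [ 1.96631453  2.36635522 -0.08192397] [ 0.92697451 -8.52909552 -1.72627629] [-0.27  0.73 -0.29  1.91  0.49  0.61 -0.73]
wo 236 [(109, -36), (110, -50), (111, -64), (112, -63), (113, -43), (131, 71), (132, 100), (133, 100), (147, 37), (148, 39), (163, -167), (164, -197), (165, -164), (170, 48), (171, 171), (172, 184), (173, 134), (201, -49), (202, -69), (203, -70)]
wo 249 [(103, -64), (104, -120), (105, -116), (106, -56), (110, 36), (112, -55), (113, -48), (131, 97), (132, 99), (133, 99), (147, 39), (148, 42), (162, -37), (163, -157), (164, -184), (165, -145), (171, 38), (172, 161), (173, 178), (174, 139)]
```

{"method": "move_arm", "body": {"motion": [[[0, 0, 0], [0.18, -0.98, 0], 1], [[0, 0, 0], [0.18, -0.98, 0], 1], [[0, 0, 0], [0, 0, 0], 1], [[0, 0, 0], [0, 0, 0], 1]]}}

```text
clock: 27.47
ee_pos: [0.5149, 0.1892, 0.0491]
ee_rot: [1.966, 2.367, -0.081]
contact_force: [0.9, -7.5, -1.4]
grip_width: 0.313
grasp_force: 30.0
```

```bash
python3 s.py; python3 snap.py wp; python3 band.py wp|head -1
```

```text
t 27.47 pivot xs,ys,z mm [ 0.1  2.7 68.7] F [-0.5 -7.5 -1.4] yaw 0.1843 nose-up -0.0825 roll 0.0001 w 0.313
27.4667 [0.51487888 0.18924332 0.04907064] [ 1.96627353  2.36681114 -0.0810102 ] [ 0.86684905 -7.51824163 -1.4220631 ] [-0.27  0.73 -0.29  1.91  0.49  0.6  -0.73]
wp row 173.5 width 53.26 mid 253.5
```

{"method": "move_arm", "body": {"motion": [[[0, 0, 0], [0.18, -0.98, 0], 1], [[0, 0, 0], [0.18, -0.98, 0], 1], [[0, 0, 0], [0, 0, 0], 1], [[0, 0, 0], [0, 0, 0], 1]]}}

```text
clock: 27.85
ee_pos: [0.5152, 0.1877, 0.0491]
ee_rot: [1.966, 2.367, -0.08]
contact_force: [1.1, -7.1, -0.9]
grip_width: 0.312
grasp_force: 30.0
```

```bash
python3 s.py; python3 snap.py wq; python3 band.py wq|head -1
```

```text
t 27.85 pivot xs,ys,z mm [ 0.1  1.1 68.7] F [-0.3 -7.1 -0.9] yaw 0.1846 nose-up -0.0819 roll 0.0003 w 0.312
27.85 [0.51517715 0.1877042  0.04907937] [ 1.96615072  2.36735303 -0.08029497] [ 1.05922367 -7.06133617 -0.8915498 ] [-0.27  0.73 -0.29  1.91  0.49  0.6  -0.73]
wq row 173.5 width 53.35 mid 253.5
```

{"method": "move_arm", "body": {"motion": [[[0, 0, 0], [0.18, -0.98, 0], 1], [[0, 0, 0], [0.18, -0.98, 0], 1], [[0, 0, 0], [0.1, -0.5, 0], 1], [[0, 0, 0], [0, 0, 0], 1], [[0, 0, 0], [0, 0, 0], 1]]}}

```text
clock: 28.32
ee_pos: [0.5154, 0.1869, 0.0491]
ee_rot: [1.966, 2.369, -0.078]
contact_force: [-0.0, -4.9, -1.7]
grip_width: 0.312
grasp_force: 30.0
```

```bash
python3 s.py; python3 snap.py wr_; python3 band.py wr_|head -1
```

```text
t 28.32 pivot xs,ys,z mm [ 0.1  0.2 68.7] F [-0.9 -4.9 -1.7] yaw 0.1857 nose-up -0.0798 roll 0.0009 w 0.312
28.3167 [0.51538888 0.18686273 0.04910237] [ 1.96575946  2.36946177 -0.07751971] [-0.0170869  -4.9463389  -1.69836083] [-0.26  0.73 -0.29  1.91  0.49  0.6  -0.72]
wr_ row 173.5 width 53.25 mid 253.5
```

{"method": "move_arm", "body": {"motion": [[[0, 0, 0], [0, 0, 0], 0.65], [[0, 0, 0], [0, 0, 0], 0.6], [[0, 0, 0], [0, 0, 0], 0.5], [[0, 0, 0], [0, 0, 0], 0.4], [[0, 0, 0], [0, 0, 0], 0.4], [[0, 0, 0], [0, 0, 0], 0.4], [[0, 0, 0], [0, 0, 0], 0.4]]}}

```text
clock: 28.95
ee_pos: [0.5153, 0.1873, 0.0491]
ee_rot: [1.966, 2.37, -0.077]
contact_force: [0.3, -0.2, 0.3]
grip_width: 0.597
grasp_force: 0.0
```

```bash
python3 s.py; python3 snap.py ws; python3 prof.py ws; python3 -c "
from h import *
import h
# expected rows if home level: centre ys=-4, z=h
th=.184
d=np.load('ws.npz')
for hh in(.068,.070,.072):
  for cy in(-4,-1,3):
    o=np.array([.515-np.sin(th)*(cy+51.7)/1e3,.1882+np.cos(th)*(cy+51.7)/1e3,hh+.015]);q=np.array([.515-np.sin(th)*(cy+60)/1e3,.1882+np.cos(th)*(cy+60)/1e3,hh+.015])
    print(hh,cy,h.wp('ws',o).round(1),h.wp('ws',q).round(1))"
```

```text
t 28.95 pivot xs,ys,z mm [ 0.1  0.6 68.8] F [ 0.3 -0.3  0.3] yaw 0.186 nose-up -0.0791 roll 0.0012 w 0.597
28.95 [0.51532188 0.18729269 0.04913672] [ 1.9656319   2.37006436 -0.07660056] [ 0.31033373 -0.22935143  0.26980838] [-0.26  0.73 -0.3   1.91  0.49  0.6  -0.72]
ws 236 [(103, -77), (104, -53), (105, -63), (107, -46), (118, 37), (119, 103), (120, 103), (121, 66), (150, -54), (151, -155), (152, -127), (153, -69), (155, -48), (156, -75), (157, -62), (171, 76), (172, 173), (173, 183), (174, 107)]
ws 249 [(96, -67), (97, -119), (98, -114), (99, -55), (103, 54), (104, 37), (106, -73), (107, -52), (118, 41), (119, 102), (120, 101), (121, 60), (135, 39), (136, 37), (152, -37), (153, -166), (154, -177), (155, -148), (172, 86), (173, 164), (174, 181), (175, 94)]
0.068 -4 [253.4 174.7] [253.4 158. ]
0.068 -1 [253.4 168.7] [253.4 151.8]
0.068 3 [253.4 160.6] [253.4 143.5]
0.07 -4 [253.4 175.8] [253.4 158.8]
0.07 -1 [253.4 169.7] [253.4 152.6]
0.07 3 [253.4 161.5] [253.4 144.2]
0.072 -4 [253.4 177. ] [253.4 159.8]
0.072 -1 [253.4 170.8] [253.4 153.4]
0.072 3 [253.4 162.5] [253.4 144.9]
```

{"method": "move_arm", "body": {"motion": [[[0, 0, 0], [0, 0, 3], 0.4], [[0, 0, 0], [0, 0, 10], 0.4], [[0, 0, 0], [0, -2, 25], 0.4], [[0, 0, 0], [0, -10, 35], 0.4], [[0.04, 0.007, 0], [0, -25, 35], 0.4], [[0.04, 0.007, 0], [0, -30, 20], 0.4], [[0, 0, 0], [0, -20, 0], 0.4], [[0, 0, 0], [0, 0, 0], 0.4], [[0, 0, 0], [0, 0, 0], 0.4]]}}

```text
clock: 29.75
ee_pos: [0.5156, 0.0993, 0.177]
ee_rot: [2.009, 2.414, 0.005]
contact_force: [-0.5, 1.4, -0.9]
grip_width: 0.602
grasp_force: 0.0
```

```bash
python3 s.py; python3 snap.py wt
python3 - <<'E'
import h,cv2,numpy as np
from station import optics
th=.184
W=lambda y,z,x=0:[.515-np.sin(th)*y+np.cos(th)*x,.1882+np.cos(th)*y+np.sin(th)*x,z]
g=cv2.cvtColor(cv2.imread("raw_wt.png"),cv2.COLOR_BGR2GRAY).astype(float)
hh=.0685
ys=np.arange(-.080,.086,.001)
def prof(f,g,x=0,z=hh+.015):
    P=np.array([f(W(y,z,x)) for y in ys],np.float32); return cv2.remap(g.astype(np.float32),P[:,0:1],P[:,1:2],cv2.INTER_LINEAR)[:,0]
p=prof(lambda X:h.wp("wt",X),g)
print("wrist along roller top, ys:value",[(int(round(y*1e3)),int(v)) for y,v in zip(ys,p)][::2])
c=optics.capture("scene"); cv2.imwrite("raw_scene2.png",c["color"])
p=prof(lambda X:h.pj("scene",X),cv2.cvtColor(c["color"],cv2.COLOR_BGR2GRAY)); print("scene",[(int(round(y*1e3)),int(v)) for y,v in zip(ys,p)][::3])
E
```

```text
t 29.75 pivot xs,ys,z mm [-15.7 -87.6 196.7] F [-0.2  1.5 -0.9] yaw 0.1824 nose-up 0.0013 roll 0.003 w 0.602
29.75 [0.51559606 0.0992619  0.17697894] [2.00937838 2.41380287 0.00498245] [-0.51660791  1.41319323 -0.85710206] [ 0.07  0.52 -0.46  1.89  0.31  0.8  -0.37]
wrist along roller top, ys:value [(-80, 142), (-78, 159), (-76, 206), (-74, 211), (-72, 242), (-70, 247), (-68, 240), (-66, 229), (-64, 120), (-62, 71), (-60, 71), (-58, 74), (-56, 203), (-54, 243), (-52, 243), (-50, 243), (-48, 243), (-46, 243), (-44, 243), (-42, 243), (-40, 243), (-38, 243), (-36, 243), (-34, 244), (-32, 244), (-30, 244), (-28, 244), (-26, 244), (-24, 244), (-22, 244), (-20, 244), (-18, 244), (-16, 244), (-14, 244), (-12, 244), (-10, 245), (-8, 245), (-6, 245), (-4, 245), (-2, 245), (0, 245), (2, 245), (4, 245), (6, 245), (8, 245), (10, 245), (12, 245), (14, 245), (16, 245), (18, 245), (20, 245), (22, 244), (24, 244), (26, 244), (28, 244), (30, 244), (32, 244), (34, 244), (36, 244), (38, 244), (40, 244), (42, 243), (44, 243), (46, 244), (48, 143), (50, 95), (52, 94), (54, 92), (56, 192), (58, 180), (60, 180), (62, 181), (64, 180), (66, 150), (68, 133), (70, 133), (72, 133), (74, 131), (76, 131), (78, 131), (80, 133), (82, 133), (84, 148)]
scene [(-80, 149), (-77, 184), (-74, 165), (-71, 124), (-68, 52), (-65, 16), (-62, 39), (-59, 80), (-56, 141), (-53, 178), (-50, 198), (-47, 197), (-44, 196), (-41, 195), (-38, 196), (-35, 197), (-32, 197), (-29, 199), (-26, 199), (-23, 199), (-20, 199), (-17, 199), (-14, 198), (-11, 197), (-8, 198), (-5, 198), (-2, 198), (1, 198), (4, 198), (7, 198), (10, 199), (13, 198), (16, 198), (19, 199), (22, 198), (25, 197), (28, 197), (31, 197), (34, 197), (37, 201), (40, 187), (43, 158), (46, 115), (49, 60), (52, 53), (55, 82), (58, 106), (61, 125), (64, 131), (67, 131), (70, 131), (73, 131), (76, 131), (79, 131), (82, 131), (85, 132)]
```

The roller's body spans y = -64 to +56 mm in the stand frame, symmetric about -4 mm, so it is fully home. The robot is clear.

```bash
python3 -c "
from station import ctrl
print(ctrl.hand_in())"
```

```text
the job is handed in; nothing more can be done
None
```

The steel roller is in the stand with both pins home: the last camera check puts its centre at y = -4 mm. I let go of it and handed the job in at about 30 s. The first descent slipped in the grip, so I regripped it in the cradle. It then went in tilted nose-down: the long pin was seated first, recompressed in its pocket, and the roller levelled from there, so it did not come straight down level.

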